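# Take the packs and remotes off charge on the media shelf

### The job

Charging is finished: first flip the dock's red toggle to off (away from you), and only then pull every battery pack up off the rail against its sprung catch and put them all in the sky-blue open tray. Lift both grey remotes out of the moulded cradle and lay them flat, side by side, on the round bowl of the steel spoon-shaped rest. Leave everything else on the shelf where it is.

Things in the scene. Friction and masses are not known exactly. Their poses are not given: they have to be found in the camera images.
- dock: Charging dock, fixed: cream base plate 85 (x) x 370 (y) x 12 mm, with five pack bays and a red toggle. Origin on the shelf surface under the plate centre; its -x side (front) faces the robot. Bay middles at x = 0, y = -155, -100, -45, 10 and 65 mm; some may be empty. The toggle's housing, 50 x 52 mm and 56 mm high, is centred at y = 145 mm.
- dock_bar (a point): Middle of the top edge of the dock's aluminium bar, which runs along the dock's y: 9 mm thick, 275 mm long, top 45 mm above the shelf. Packs sit astride it upright, axes parallel to the dock's, centres 63 mm and tops 103 mm above the shelf. A pack is clear of the bar after 25 mm of lift.
- dock_catches (a point): Middle of the row of orange sprung rollers, one in front (-x) of each bay, 38 mm above the shelf, behind a cream ledge 40 mm high (dock x -42 to -28 mm). Each hooks over the ridge of its pack's front leg; a steady pull straight up of about 8 to 15 N makes it spring back within the first 8 mm of lift.
- switch (a joint): Red toggle, hinged about the dock's y axis at dock x = 0, y = 145, z = 50 mm. 0 rad = ON (leaning 0.45 rad to the front, dock -x); 0.9 rad = OFF (leaning 0.45 rad to the back, dock +x). Over-centre action: its weighted tip holds it at either end; pushed at the tip in dock +x (about 1 N) past upright (0.45), it drops to the far end by itself.
- switch_tip (a point): Middle of the toggle's red tip (a bar 16 mm thick, 36 mm long along dock y), 58 mm from its hinge; 102 mm above the shelf at either end of its travel, 108 mm when upright.
- tray: Sky-blue open tray without lid, fixed: 125 (x) x 260 (y) x 30 mm tall outside, walls 4 mm, inner floor about 4 mm above the shelf. Origin under its centre.
- cradle: Light-grey moulded charging cradle, fixed: 150 (x) x 160 (y) x 24 mm tall, origin under its centre. Two cavities, 123 x 39 mm, lie lengthwise along its x with middles at y = -42 and +42 mm; their floors are 10 mm above the shelf and the remotes stand 8 mm proud of the rim.
- cradle_gap (a point): Centre of the cradle's finger gap: at mid-length (cradle x -25 to 25 mm) the walls beside both cavities are cut away right across the cradle's y, down to 4 mm above the shelf (this point), so that fingers fit on both sides of each remote.
- rest_c (a point): Stainless steel spoon-shaped remote rest, loose, 0.45 kg: this point is the centre of the top face of its flat round bowl, diameter 170 mm, 8 mm above the shelf. The handle, 22 mm wide, runs along its -x to 196 mm from here. There is room for both remotes side by side on the bowl, e.g. 64 mm between their long middle lines.
- pack0_c (a point): Dark battery pack with a mint band and grey legs, 30 (x) x 34 (y) x 80 mm (z, up when clipped), about 0.09 kg; may be absent. Point at its centre, 40 mm from top and bottom. The lower 22 mm are two legs with a slot open along y between them; the ridge on the -x leg stands out 3 mm. Grasp it on its x faces above the legs. It can stand on its legs.
- pack1_c (a point): Dark battery pack with a mint band and grey legs, 30 (x) x 34 (y) x 80 mm (z, up when clipped), about 0.09 kg; may be absent. Point at its centre, 40 mm from top and bottom. The lower 22 mm are two legs with a slot open along y between them; the ridge on the -x leg stands out 3 mm. Grasp it on its x faces above the legs. It can stand on its legs.
- pack2_c (a point): Dark battery pack with a mint band and grey legs, 30 (x) x 34 (y) x 80 mm (z, up when clipped), about 0.09 kg; may be absent. Point at its centre, 40 mm from top and bottom. The lower 22 mm are two legs with a slot open along y between them; the ridge on the -x leg stands out 3 mm. Grasp it on its x faces above the legs. It can stand on its legs.
- pack3_c (a point): Dark battery pack with a mint band and grey legs, 30 (x) x 34 (y) x 80 mm (z, up when clipped), about 0.09 kg; may be absent. Point at its centre, 40 mm from top and bottom. The lower 22 mm are two legs with a slot open along y between them; the ridge on the -x leg stands out 3 mm. Grasp it on its x faces above the legs. It can stand on its legs.
- pack4_c (a point): Dark battery pack with a mint band and grey legs, 30 (x) x 34 (y) x 80 mm (z, up when clipped), about 0.09 kg; may be absent. Point at its centre, 40 mm from top and bottom. The lower 22 mm are two legs with a slot open along y between them; the ridge on the -x leg stands out 3 mm. Grasp it on its x faces above the legs. It can stand on its legs.
- remote0_c (a point): Grey remote, 120 (x) x 36 (y) x 22 mm (z up, buttons on top), about 0.11 kg. Point at its centre. Starts in a cavity of the cradle, centre 21 mm above the shelf.
- remote1_c (a point): Grey remote, 120 (x) x 36 (y) x 22 mm (z up, buttons on top), about 0.11 kg. Point at its centre. Starts in a cavity of the cradle, centre 21 mm above the shelf.
- latch_box: Bystander: sky-blue closed latch box, 136 x 196 x 87 mm. Origin at the middle of its underside. Leave alone.
- planter: Bystander: small white ceramic planter, diameter 84, 70 mm tall plus leaves. Origin at the middle of its underside. Leave alone.
- case0: Bystander: lower glossy game case of a stacked pair, 135 x 190 x 15 mm. Origin at the middle of its underside. Leave alone.
- case1: Bystander: upper glossy game case of the pair. Origin at the middle of its underside. Leave alone.
- coaster: Bystander: round cork coaster, diameter 90, 8 mm thick. Origin at the middle of its underside. Leave alone.
- mug: Bystander: blue mug, diameter 76, 85 mm tall. Origin at the middle of its underside. Leave alone.
- tin: Bystander: small round metal tin, diameter 48, 24 mm tall. Origin at the middle of its underside. Leave alone.
Things that resemble listed ones, but are neither listed nor needed, are in the scene too. Leave any pink or purple look-alike of the part that bears pack0_c alone.

How it is judged:
By the outcome, as a careful person would: the job done as asked, in the order asked, and still so for the second after the job is handed in, with the robot touching nothing.
Of pack0, pack1, pack2, pack3, pack4 only 3 to 5 are there at a start; the rules pass over those that are not, and their reading is None.
At some moment in a run one of rest may be knocked a few centimetres aside while the robot is not near it.
Once in a run the grip may slacken for a moment while it holds something.
It also fails if it takes over 210 s, if anything falls off the work surface, if the arm or the gripper's body presses on something with over 40 N, if the wrist force passes 120 N, or if a joint passes its speed limit or range.

### The arm

A 6-joint arm with a two-finger parallel gripper is mounted at the origin on the work surface. World frame = base frame: x ahead of the robot, y to its left, z up, the work surface at z = 0. Lengths are in mm, angles in rad, forces in N, time in s.
With the tool pointing down it reaches from about 225 to 875 mm from the base axis. Payload 3.4 kg.
Tool frame: the origin (TCP) lies midway between the tips of the shut fingers; the grasp point (between the pads) lies 19 mm behind it; z points along the fingers, x is the direction in which the jaws open and shut, and the axes are right-handed (so a half turn about z gives the same grasp; the last joint's range is limited). The gripper opens to 85 mm and grips with 20 to 120 N. Pads are 22 mm wide; open, the fingers measure 114 mm over their backs; the gripper's body (76 mm by 85 mm) begins 54 mm behind the grasp point. The pads swing forward as they close: fully open they stand 13 mm farther back than shut.
Start: joints at [-1.326, 0.276, 1.505, -0, 1.361, -0.121], TCP at [205.676, -536.992, 231.328] pointing down, gripper open.
Joint ranges: [-2.89, 2.89], [-0.75, 2.08], [0.22, 2.7], [-1.18, 4.32], [0.11, 2.71], [-2.7, 2.7]. Speed limits (rad/s): [2.57, 2.57, 3.14, 3.14, 3.14, 3.14].

### API

Orientations are given as a rotation vector (axis times angle).
In Python, from rig import arm gives the robot as it stands.
- The arm moves only by the tool apply_moves, never from a script. Its argument "increments" is a list of rows, each a list of 3 entries, a list of its own where there are three numbers: the turn, a rotation vector about the tool's x, y, z normalised to -1 to 1, where 1 is 0.1 rad, then the shift along the tool's x, y, z normalised to -1 to 1, where 1 is 0.025 m, then the opening, from -1 (shut) to 1 (fully open), so that 0 is half open. In form: [[[wx, wy, wz], [x, y, z], grip], ...]. A call has exactly 8 rows; each row shifts and turns the commanded pose from where the row before left it, along the tool's axes as they then stand; what a row does not reach is not made up. A row lasts 1/10 s, in which the tool goes at most 50 mm and 8.59 degrees, less where a joint would pass 70% of its speed; a pose out of reach is approached as far as the arm can. A call with a number of a shift or a turn outside -1 to 1 is refused whole. A call with a gripper value outside its range is refused whole. The fingers move at their own pace and stop on an object; "newtons" is the grip in N (left out, the last holds). Time passes only in rows, so rows that do not move let the fingers close, or fill a call up. It gives the time, the measured TCP pose, the force and the opening at its end, in the units of the state.
- arm.sense(): the state, without advancing time (a new reading comes with each control period).
- arm.grab_frame(name): name is "scene" or "top" or "wrist"; returns (picture, depth): 480x640x3 uint8, blue, green, red; 480x640 float32, mm along the optical axis (not along the pixel's ray), 0 where there is no reading.
- arm.calibration(name): a dict with "fov_y" (degrees; the focal length in pixels is half the picture's height over the tangent of half this angle, whatever the lens; pixels are square), "cx", "cy" (the principal point, pixels), "extrinsics" (4x4, takes a point from camera to world coordinates). Camera axes: x right, y down, z forward; pixel columns grow to the right and rows downward; lengths in mm; the calibration is good to about 2 mm. The wrist camera is an equidistant fisheye: a pixel r from the principal point sees the ray r / f radians off the axis. A picture is of the moment at which its call begins: read the wrist's pose just before it. calibration takes no time and is no camera call; for the wrist camera it gives the pose at the moment of the call.
- arm.job_done(): hands the job in, once; it reports no verdict.
The state is a dict: "time": time; "qpos": joint angles; "dq": joint speeds; "joint_efforts": joint torques, N m; "position": TCP position; "ee_rot": TCP orientation; "ft_force": force on the tool from outside, world axes, zero at the start; "moment": the same for the moment, N m; "opening": finger opening in mm.
Only numpy, scipy, OpenCV 4.12 (cv2) and the standard library are available. Lean on these libraries where they do the work, as an engineer would, in place of code of your own. Each camera call takes 0.05 s, during which the arm holds its last target.

## Working session

There is one attempt and no reset: what is moved stays moved. The work goes in short steps, Python scripts to look and compute and a tool call to move; the robot and the scene stay as the last step left them, time stands still between calls to the robot, and variables do not carry over. Pictures are saved under pics/ and viewed, and the job is handed in when it is done.

Besides the shell and the picture viewer there is one more tool, called by a JSON object that holds its "op" and its "data", one argument or row to a line. apply_moves: Moves the arm, as the interface text tells. Scaled input: -1 to 1 covers 0.025 m each way for a shift and 0.1 rad each way for a turn. Its arguments: {"type":"object","properties":{"increments":{"type":"array"},"newtons":{"type":"number"}},"required":["increments"]}

```bash
ls; mkdir -p pics; cat > h.py <<'E'
from rig import arm
import numpy as np, cv2
def save(name,fn):
    im,d=arm.grab_frame(name); cv2.imwrite('pics/'+fn+'.png',im); np.save('pics/'+fn+'_d.npy',d); np.save('pics/'+fn+'_im.npy',im)
    return im,d
def cal(n):
    c=arm.calibration(n); f=240/np.tan(np.radians(c['fov_y'])/2); return f,c['cx'],c['cy'],np.array(c['extrinsics'])
def ray(n,u,v):
    f,cx,cy,T=cal(n); x,y=u-cx,v-cy
    if n=='wrist':
        r=np.hypot(x,y)+1e-9; t=r/f; d=np.array([x/r*np.sin(t),y/r*np.sin(t),np.cos(t)])
    else: d=np.array([x/f,y/f,1.])
    return T[:3,3],T[:3,:3]@d
def onz(n,u,v,z):
    o,d=ray(n,u,v); return o+d*(z-o[2])/d[2]
def proj(n,P):
    f,cx,cy,T=cal(n); p=T[:3,:3].T@(np.array(P,float)-T[:3,3])
    return cx+f*p[0]/p[2], cy+f*p[1]/p[2]
def cloud(n,d):
    f,cx,cy,T=cal(n); v,u=np.mgrid[0:480,0:640]
    P=np.stack([(u-cx)/f*d,(v-cy)/f*d,d],-1)@T[:3,:3].T+T[:3,3]
    P[d==0]=np.nan; return P
E
python3 - <<'E'
from h import *
s=arm.sense();print(s)
for n in ('scene','top','wrist'):
    save(n,n+'0'); print(n,arm.calibration(n))
E
```

```text
pics
{'time': 0.0, 'qpos': array([-1.32600315e+00,  2.76579785e-01,  1.50613689e+00,  9.75915794e-06,
        1.36068076e+00, -1.21017773e-01]), 'dq': array([-7.43666489e-05, -1.35340561e-04,  1.47677128e-03, -5.77931835e-05,
       -1.48677992e-04, -3.41134755e-04]), 'joint_efforts': array([-3.06689772e-04, -4.16777158e+01, -2.45808131e+01, -1.02371271e-04,
        1.09027867e-02,  5.82860949e-06]), 'position': array([ 205.54196236, -536.44610551,  230.44687867]), 'ee_rot': array([-2.58744581e+00,  1.77965544e+00,  2.11402290e-03]), 'ft_force': array([-0.36045545, -0.09907227, -0.58066547]), 'moment': array([-0.02669674, -0.02677698,  0.00272622]), 'opening': 85.47608472539571}
scene {'fov_y': 57.77454892185729, 'cx': 319.9564871173703, 'cy': 242.53265387524382, 'extrinsics': array([[-6.14863227e-01,  6.85661502e-01, -3.89629974e-01,
         1.01702389e+03],
       [ 7.88618906e-01,  5.37602770e-01, -2.98435055e-01,
         3.93962580e+02],
       [ 4.84072593e-03, -4.90766305e-01, -8.71277798e-01,
         1.11525473e+03],
       [ 0.00000000e+00,  0.00000000e+00,  0.00000000e+00
[... 212 characters left out ...]
,
       [-9.95433423e-01, -9.44955698e-02,  1.35236247e-02,
         4.44808730e+00],
       [ 5.86551326e-03, -2.01950944e-01, -9.79378074e-01,
         1.57520120e+03],
       [ 0.00000000e+00,  0.00000000e+00,  0.00000000e+00,
         1.00000000e+00]])}
wrist {'fov_y': 65.70646984690485, 'cx': 319.8237445404886, 'cy': 228.74617334010108, 'extrinsics': array([[ 3.57630330e-01, -8.93587901e-01, -2.71295430e-01,
         2.73614644e+02],
       [-9.33863215e-01, -3.42271519e-01, -1.03680777e-01,
        -5.10699019e+02],
       [-2.08811009e-04,  2.90432213e-01, -9.56895546e-01,
         3.73799885e+02],
       [ 0.00000000e+00,  0.00000000e+00,  0.00000000e+00,
         1.00000000e+00]])}
```

View pics/scene0.png

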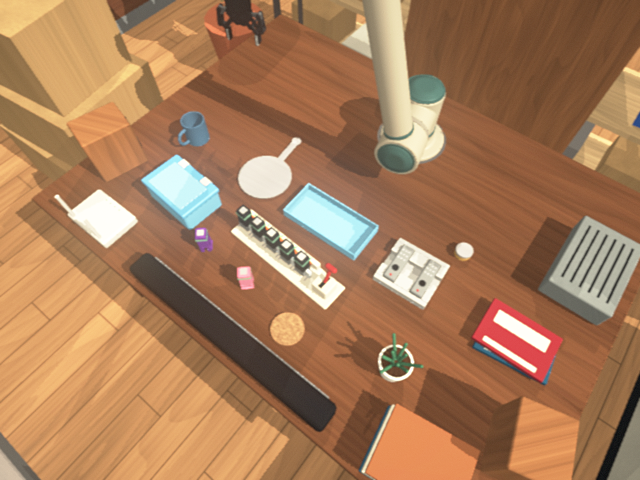

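View pics/top0.png

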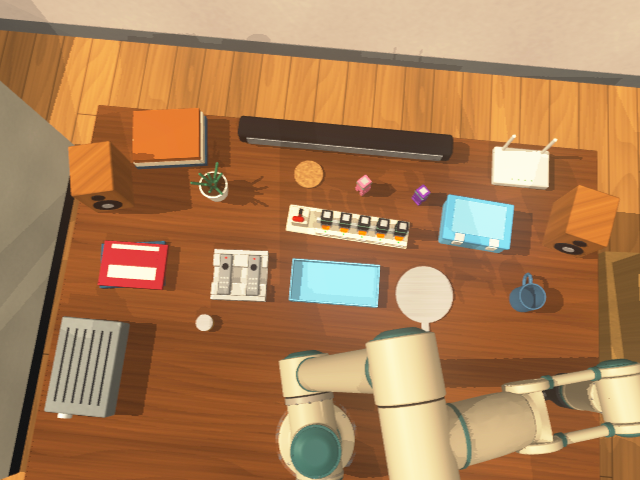

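View pics/wrist0.png

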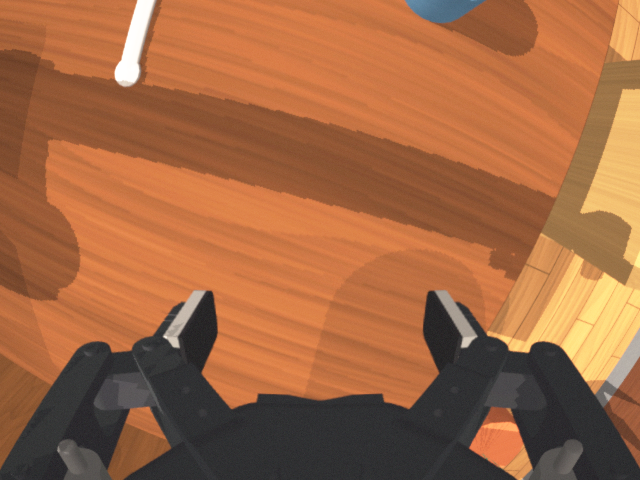

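Five packs sit on the dock (top view, 327–402 × 217–228), toggle at (298,214), tray (335,283), cradle (240,275), rest bowl (424,294). Now measuring.

```bash
python3 - <<'E'
from h import *
im=np.load('pics/top0_im.npy');d=np.load('pics/top0_d.npy')
P=cloud('top',d)
def rep(name,m):
    q=P[m]; q=q[~np.isnan(q[:,0])]
    (c,s,a)=cv2.minAreaRect(q[:,:2].astype(np.float32)); print(name,len(q),np.round(c,1),np.round(s,1),round(a,1),'z',np.round(np.percentile(q[:,2],[5,50,95]),1)); return q
hsv=cv2.cvtColor(im,cv2.COLOR_BGR2HSV); H,S,V=[hsv[...,i].astype(int) for i in range(3)]
def box(u0,v0,u1,v1):
    m=np.zeros(H.shape,bool); m[v0:v1,u0:u1]=1; return m
b=box(280,195,420,255)
rep('dock cream plate', b&(S<70)&(V>150)&(P[...,2]<20)&(P[...,2]>6))
rep('packtops', b&(P[...,2]>92)&(P[...,2]<112)&(V<120))
m=(b&(P[...,2]>95)&(np.arange(640)[None]>315)).astype(np.uint8)
n,l,st,_=cv2.connectedComponentsWithStats(m)
for i in range(1,n):
    if st[i,4]>20: rep('pack%d'%i,l==i)
rep('red',b&((H<8)|(H>172))&(S>150)&(V>100)&(P[...,2]>60))
t=box(280,250,390,315)&(H>85)&(H<110)&(S>60)
rep('tray all',t); rep('tray rim',t&(P[...,2]>24)&(P[...,2]<36))
c=box(200,240,275,310)
rep('cradle rim',c&(P[...,2]>20)&(P[...,2]<27))
m=(c&(P[...,2]>28.5)).astype(np.uint8)
n,l,st,_=cv2.connectedComponentsWithStats(m)
for i in range(1,n):
    if st[i,4]>20: rep('remote%d'%i,l==i)
r=box(380,255,470,322)&(S<60)&(V>120)
q=rep('bowl',r); print(cv2.minEnclosingCircle(q[:,:2].astype(np.float32)))
for n,d_ in (('top',(270,190,480,320)),('scene',(220,130,460,320))):
    I=np.load(f'pics/{n}0_im.npy'); u0,v0,u1,v1=d_; cv2.imwrite(f'pics/{n}0c.png',cv2.resize(I[v0:v1,u0:u1],None,fx=3.2,fy=3.2,interpolation=cv2.INTER_CUBIC))
E
```

```text
dock cream plate 445 [623.3 -31.9] [362.3  84.6] 86.8 z [ 6.9 11.4 17.7]
packtops 318 [621.1 -79.9] [253.2  31.9] 87.2 z [ 94.3 101.2 106.4]
pack1 120 [626.6  29.2] [33.  31.9] 86.6 z [ 96.7 101.8 107.2]
pack2 114 [624.2 -25.3] [33.6 30.5] 85.6 z [ 97.1 101.4 106.7]
pack3 124 [621.3 -80.4] [33.1 30.7] 85.2 z [ 96.3 102.3 106.6]
pack4 121 [ 617.8 -135.1] [33.8 31.9] 88.3 z [ 97.4 102.1 106.6]
pack5 122 [ 614.9 -189.8] [34.  29.9] 88.7 z [ 96.8 101.6 106.5]
red 62 [608.3 108.6] [26.9 33.4] 44.8 z [ 86.2 107.9 113.3]
tray all 3665 [445.5 -11.1] [125.8 258.5] 1.1 z [-2.8  3.6 27. ]
tray rim 268 [445.5 -11.1] [125.8 258.5] 1.1 z [24.5 28.5 33.5]
cradle rim 998 [441.7 270.9] [150.8 160.7] 3.1 z [20.5 23.6 26.6]
remote3 345 [440.6 314.2] [118.8  41.7] 3.9 z [28.9 31.8 37. ]
remote6 344 [444.5 228.3] [117.4  35.4] 3.1 z [28.9 31.6 36.7]
bowl 2424 [ 439.1 -277.7] [162.3 165.4] 4.0 z [ 1.1  7.  12.9]
((439.60986328125, -277.6633605957031), 84.63665008544922)
```

```bash
sleep 1; ls pics
```

```text
scene0.png
scene0_d.npy
scene0_im.npy
scene0c.png
top0.png
top0_d.npy
top0_im.npy
top0c.png
wrist0.png
wrist0_d.npy
wrist0_im.npy
```

View pics/scene0c.png

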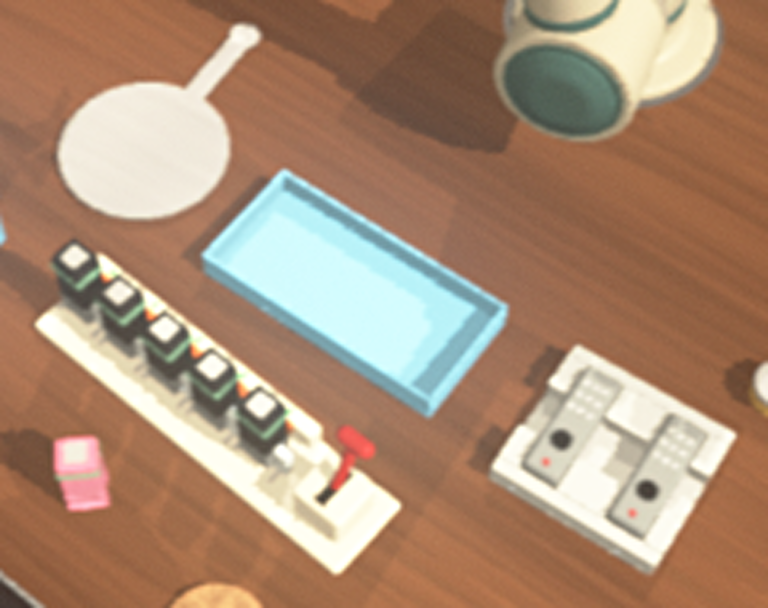

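```bash
cat >> h.py <<'E'
from scipy.spatial.transform import Rotation as Ro
def go(x,y,z,yaw=None):
    """tool-down target; yaw = world angle of tool x. print unit totals; turn first then shift"""
    s=arm.sense(); R=Ro.from_rotvec(s['ee_rot']).as_matrix()
    cy=np.arctan2(R[1,0],R[0,0])
    if yaw is None: Rt=R
    else:
        yaw=yaw+np.pi*np.round((cy-yaw)/np.pi); c,k=np.cos(yaw),np.sin(yaw); Rt=np.array([[c,k,0],[k,-c,0],[0,0,-1.]])
    w=Ro.from_matrix(R.T@Rt).as_rotvec()/0.1
    dlt=np.array([x,y,z])-s['position']
    print('t %.2f'%s['time'],'pos',np.round(s['position'],1),'yaw',round(cy,3),'F',np.round(s['ft_force'],1),'open %.1f'%s['opening'])
    print(' turn units',np.round(w,2),' shift units (after turn axes)',np.round(Rt.T@dlt/25,2),' (now axes)',np.round(R.T@dlt/25,2))
E
python3 - <<'E'
from h import *
print(Ro.from_rotvec(arm.sense()['ee_rot']).as_matrix().round(3))
go(560,113,150,-0.053)
for p in ((298,142),(290,150),(282,158)): print(onz('scene',*p,6))
E
```

```text
[[ 0.358 -0.934 -0.   ]
 [-0.934 -0.358  0.001]
 [-0.001 -0.    -1.   ]]
t 0.15 pos [ 205.6 -536.6  230.6] yaw -1.205 F [-0.3  0.4 -0.1] open 85.1
 turn units [-1.000e-02  1.000e-02 -1.152e+01]  shift units (after turn axes) [ 12.78 -26.7    3.23]  (now axes) [-19.19 -22.53   3.26]
[ 260.45569811 -282.75642602    6.        ]
[ 304.02586579 -281.39134206    6.        ]
[ 346.57291799 -280.05831303    6.        ]
```

Scene crop: five mint-banded packs clipped in all bays, toggle leaning to the front (ON), pink/purple decoys off the dock. Aligning the tool with the dock first.

{"op": "apply_moves", "data": {
  "increments": [
    [[0, 0, -1], [0, 0, 0], -1],
    [[0, 0, -1], [0, 0, 0], -1],
    [[0, 0, -1], [0, 0, 0], -1],
    [[0, 0, -1], [0, 0, 0], -1],
    [[0, 0, -1], [0, 0, 0], -1],
    [[0, 0, -1], [0, 0, 0], -1],
    [[0, 0, -1], [0, 0, 0], -1],
    [[0, 0, -1], [0, 0, 0], -1]
  ],
  "newtons": 40
}}

```text
time: 0.95
position: [205.6, -536.8, 230.9]
ee_rot: [-3.078, 0.625, 0.001]
ft_force: [-0.4, -0.5, 0.6]
opening: 0.0
```

{"op": "apply_moves", "data": {
  "increments": [
    [[0, 0, -1], [0, 0, 0], -1],
    [[0, 0, -1], [0, 0, 0], -1],
    [[0, 0, -1], [0, 0, 0], -1],
    [[0, 0, -0.52], [0, 0, 0], -1],
    [[0, 0, 0], [1, -1, 0], -1],
    [[0, 0, 0], [1, -1, 0], -1],
    [[0, 0, 0], [1, -1, 0], -1],
    [[0, 0, 0], [1, -1, 0], -1]
  ]
}}

```text
time: 1.75
position: [311.5, -441.3, 231.0]
ee_rot: [-3.14, 0.084, 0.0]
ft_force: [0.7, 0.0, 0.5]
opening: 0.1
```

{"op": "apply_moves", "data": {
  "increments": [
    [[0, 0, 0], [1, -1, 0], -1],
    [[0, 0, 0], [1, -1, 0], -1],
    [[0, 0, 0], [1, -1, 0], -1],
    [[0, 0, 0], [1, -1, 0], -1],
    [[0, 0, 0], [1, -1, 0], -1],
    [[0, 0, 0], [1, -1, 0], -1],
    [[0, 0, 0], [0, -1, 0], -1],
    [[0, 0, 0], [0, -1, 0], -1]
  ]
}}

```text
time: 2.55
position: [471.8, -249.3, 230.7]
ee_rot: [-3.14, 0.082, 0.001]
ft_force: [0.1, 0.6, 0.3]
opening: 0.0
```

{"op": "apply_moves", "data": {
  "increments": [
    [[0, 0, 0], [0, -1, 0], -1],
    [[0, 0, 0], [0, -1, 0], -1],
    [[0, 0, 0], [0, -1, 0], -1],
    [[0, 0, 0], [0, -1, 0], -1],
    [[0, 0, 0], [0, -1, 0], -1],
    [[0, 0, 0], [0, -1, 0], -1],
    [[0, 0, 0], [0, -1, 0], -1],
    [[0, 0, 0], [0, 0, 0], -1]
  ]
}}

```text
time: 3.35
position: [480.0, -73.2, 231.1]
ee_rot: [-3.139, 0.078, 0.001]
ft_force: [-0.2, -0.3, -0.7]
opening: 0.4
```

```bash
python3 - <<'E'
from h import *
go(565,112.5,150,-0.053)
E
```

```text
t 3.35 pos [480.  -73.2 231.1] yaw -0.05 F [-0.2 -0.3 -0.7] open 0.4
 turn units [-0.02  0.01  0.03]  shift units (after turn axes) [ 3.   -7.6   3.24]  (now axes) [ 3.03 -7.59  3.25]
```

{"op": "apply_moves", "data": {
  "increments": [
    [[0, 0, 0], [0.4, -1, 0], -1],
    [[0, 0, 0], [0.4, -1, 0], -1],
    [[0, 0, 0], [0.4, -1, 0], -1],
    [[0, 0, 0], [0.4, -1, 0], -1],
    [[0, 0, 0], [0.4, -1, 0.6], -1],
    [[0, 0, 0], [0.4, -1, 0.8], -1],
    [[0, 0, 0], [0.4, -1, 0.9], -1],
    [[0, 0, 0], [0.2, -0.6, 0.9], -1]
  ]
}}

```text
time: 4.15
position: [566.7, 110.7, 150.3]
ee_rot: [3.141, -0.082, 0.002]
ft_force: [-0.6, 0.0, 0.5]
opening: 0.1
```

```bash
python3 - <<'E'
from h import *
go(565,112.5,94,-0.053)
save('wrist','w1')
go(565,112.5,94,-0.053)
save('top','t1')
E
```

```text
t 4.15 pos [566.7 110.7 150.3] yaw -0.052 F [-0.6  0.   0.5] open 0.1
 turn units [-0.   -0.01  0.01]  shift units (after turn axes) [-0.07 -0.07  2.25]  (now axes) [-0.07 -0.07  2.25]
t 4.20 pos [564.7 112.2 146.3] yaw -0.052 F [ 0.2  1.6 -1.3] open -0.3
 turn units [-0.01  0.06  0.01]  shift units (after turn axes) [ 0.01 -0.01  2.09]  (now axes) [ 0.02 -0.01  2.09]
```

View pics/w1.png

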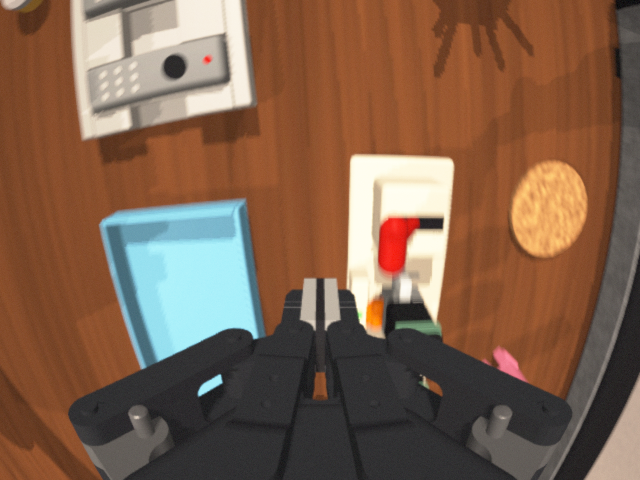

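```bash
python3 - <<'E'
from h import *
# calib now = pose now (same within mm)
print(onz('wrist',393,245,102), onz('wrist',393,225,102),onz('wrist',393,268,102))
E
```

```text
[602.82389863 115.45260089 102.        ] [602.72070452 126.83347463 102.        ] [603.04671128 101.79976542 102.        ]
```

{"op": "apply_moves", "data": {
  "increments": [
    [[0, 0, 0], [-0.2, 0, 0.7], -1],
    [[0, 0, 0], [-0.2, 0, 0.7], -1],
    [[0, 0, 0], [0, 0, 0.7], -1],
    [[0, 0, 0], [0.5, 0, 0], -1],
    [[0, 0, 0], [0.5, 0, 0], -1],
    [[0, 0, 0], [0.5, 0, 0], -1],
    [[0, 0, 0], [0.5, 0, 0], -1],
    [[0, 0, 0], [0.3, 0, 0], -1]
  ]
}}

```text
time: 5.05
position: [619.5, 106.4, 106.9]
ee_rot: [3.14, -0.083, 0.023]
ft_force: [-0.1, -1.5, 21.4]
opening: -0.3
```

{"op": "apply_moves", "data": {
  "increments": [
    [[0, 0, 0], [0.3, 0, 0], -1],
    [[0, 0, 0], [0.3, 0, 0], -1],
    [[0, 0, 0], [0.2, 0, 0], -1],
    [[0, 0, 0], [0, 0, 0], -1],
    [[0, 0, 0], [-0.7, 0, 0], -1],
    [[0, 0, 0], [-0.8, 0, 0], -1],
    [[0, 0, 0], [-1, 0, 0], -1],
    [[0, 0, 0], [0, 0, 0], -1]
  ]
}}

```text
time: 5.85
position: [565.9, 109.7, 97.9]
ee_rot: [3.14, -0.082, -0.01]
ft_force: [1.1, -0.1, -0.8]
opening: -0.1
```

```bash
python3 - <<'E'
from h import *
go(565,112.5,94,-0.053)
save('scene','s2')
im=np.load('pics/s2_im.npy'); cv2.imwrite('pics/s2c.png',cv2.resize(im[180:320,200:400],None,fx=4,fy=4))
E
```

```text
t 5.85 pos [565.9 109.7  97.9] yaw -0.052 F [ 1.1 -0.1 -0.8] open -0.1
 turn units [0.01 0.06 0.01]  shift units (after turn axes) [-0.04 -0.11  0.16]  (now axes) [-0.04 -0.11  0.16]
```

View pics/s2c.png

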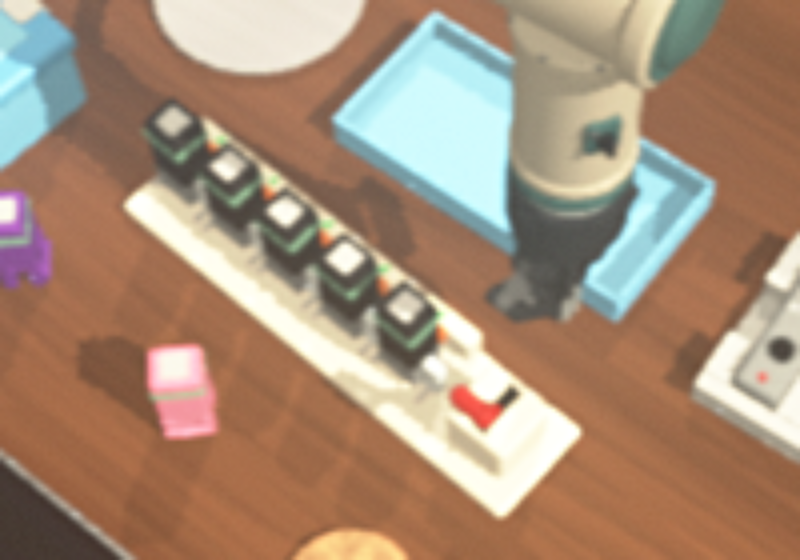

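Toggle now leans back (OFF; red tip at crop ~ (470,405), over its housing's rear). Now the first pack, at (627,29).

{"op": "apply_moves", "data": {
  "increments": [
    [[0, 0, 0], [0, 0, -1], 1],
    [[0, 0, 0], [0, 0, -1], 1],
    [[0, 0, 0], [0, 0.4, -0.6], 1],
    [[0, 0, 0], [0.6, 0.6, 0], 1],
    [[0, 0, 0], [0.6, 0.7, 0], 1],
    [[0, 0, 0], [0.7, 0.7, 0], 1],
    [[0, 0, 0], [0.7, 0.7, 0], 1],
    [[0, 0, 0], [0, 0, 0], 1]
  ],
  "newtons": 60
}}

```text
time: 6.7
position: [634.6, 25.1, 162.0]
ee_rot: [3.139, -0.088, 0.002]
ft_force: [-0.2, -0.1, 0.1]
opening: 85.1
```

```bash
python3 - <<'E'
from h import *
go(626.6,29.2,60,-0.053)
save('top','t3')
im=np.load('pics/t3_im.npy');d=np.load('pics/t3_d.npy');P=cloud('top',d)
hsv=cv2.cvtColor(im,cv2.COLOR_BGR2HSV); H,S,V=[hsv[...,i].astype(int) for i in range(3)]
m=((H<8)|(H>172))&(S>150)&(V>100)&(P[...,2]>60); m[:195]=0;m[255:]=0;m[:,:280]=0;m[:,330:]=0
print(np.nanmedian(P[m],0), m.sum())
go(626.6,29.2,60,-0.053)
E
```

```text
t 6.70 pos [634.6  25.1 162. ] yaw -0.056 F [-0.2 -0.1  0.1] open 85.1
 turn units [ 0.02 -0.01 -0.03]  shift units (after turn axes) [-0.33 -0.15  4.08]  (now axes) [-0.33 -0.15  4.08]
[654.2355207   97.15683274 106.81974674] 20
t 6.75 pos [632.9  26.6 162. ] yaw -0.056 F [-0.4 -0.1  0.1] open 85.8
 turn units [ 0.    0.01 -0.03]  shift units (after turn axes) [-0.26 -0.09  4.08]  (now axes) [-0.25 -0.09  4.08]
```

Toggle confirmed OFF (tip x≈654).

{"op": "apply_moves", "data": {
  "increments": [
    [[0, 0, 0], [-0.2, -0.1, 0.4], 1],
    [[0, 0, 0], [0, 0, 0.6], 1],
    [[0, 0, 0], [0, 0, 0.6], 1],
    [[0, 0, 0], [0, 0, 0.6], 1],
    [[0, 0, 0], [0, 0, 0.6], 1],
    [[0, 0, 0], [0, 0, 0.5], 1],
    [[0, 0, 0], [0, 0, 0.3], 1],
    [[0, 0, 0], [0, 0, 0], 1]
  ]
}}

```text
time: 7.55
position: [625.1, 32.0, 72.3]
ee_rot: [-3.14, 0.082, 0.005]
ft_force: [0.2, -0.8, -0.9]
opening: 85.3
```

```bash
python3 - <<'E'
from h import *
go(626.6,29.2,60,-0.053)
E
```

```text
t 7.55 pos [625.1  32.   72.3] yaw -0.053 F [ 0.2 -0.8 -0.9] open 85.3
 turn units [-0.    0.03  0.  ]  shift units (after turn axes) [0.07 0.11 0.49]  (now axes) [0.07 0.11 0.49]
```

{"op": "apply_moves", "data": {
  "increments": [
    [[0, 0, 0], [0, 0.1, 0.4], 1],
    [[0, 0, 0], [0, 0, 0], 1],
    [[0, 0, 0], [0, 0, 0], -1],
    [[0, 0, 0], [0, 0, 0], -1],
    [[0, 0, 0], [0, 0, 0], -1],
    [[0, 0, 0], [0, 0, 0], -1],
    [[0, 0, 0], [0, 0, 0], -1],
    [[0, 0, 0], [0, 0, 0], -1]
  ]
}}

```text
time: 8.35
position: [626.8, 29.0, 64.3]
ee_rot: [3.14, -0.083, 0.002]
ft_force: [0.4, -0.9, 2.5]
opening: 29.3
```

{"op": "apply_moves", "data": {
  "increments": [
    [[0, 0, 0], [0, 0, -0.1], -1],
    [[0, 0, 0], [0, 0, -0.1], -1],
    [[0, 0, 0], [0, 0, -0.1], -1],
    [[0, 0, 0], [0, 0, -0.1], -1],
    [[0, 0, 0], [0, 0, -0.2], -1],
    [[0, 0, 0], [0, 0, -0.2], -1],
    [[0, 0, 0], [0, 0, -0.2], -1],
    [[0, 0, 0], [0, 0, -0.2], -1]
  ]
}}

```text
time: 9.15
position: [624.4, 29.2, 94.0]
ee_rot: [-3.14, 0.083, 0.006]
ft_force: [0.4, -0.1, -0.4]
opening: 29.3
```

```bash
python3 - <<'E'
from h import *
go(626.6,29.2,120,-0.053)
E
```

```text
t 9.15 pos [624.4  29.2  94. ] yaw -0.053 F [ 0.4 -0.1 -0.4] open 29.3
 turn units [0.   0.04 0.  ]  shift units (after turn axes) [ 0.09 -0.01 -1.04]  (now axes) [ 0.08 -0.01 -1.04]
```

{"op": "apply_moves", "data": {
  "increments": [
    [[0, 0, 0], [0, 0, -0.5], -1],
    [[0, 0, 0], [0, 0, -0.6], -1],
    [[0, 0, 0], [-0.5, -0.1, 0], -1],
    [[0, 0, 0], [-0.8, -0.3, 0], -1],
    [[0, 0, 0], [-0.9, -0.3, 0], -1],
    [[0, 0, 0], [-1, -0.3, 0], -1],
    [[0, 0, 0], [-1, -0.3, 0], -1],
    [[0, 0, 0], [-1, -0.3, 0], -1]
  ]
}}

```text
time: 9.95
position: [495.5, 76.3, 120.9]
ee_rot: [3.14, -0.083, -0.004]
ft_force: [0.5, -0.1, -2.1]
opening: 29.5
```

{"op": "apply_moves", "data": {
  "increments": [
    [[0, 0, 0], [-0.9, -0.3, 0], -1],
    [[0, 0, 0], [-0.7, -0.2, 0], -1],
    [[0, 0, 0], [-0.4, -0.1, 0], -1],
    [[0, 0, 0], [0, 0, 0.3], -1],
    [[0, 0, 0], [0, 0, 0.6], -1],
    [[0, 0, 0], [0, 0, 0.6], -1],
    [[0, 0, 0], [0, 0, 0.5], -1],
    [[0, 0, 0], [0, 0, 0], -1]
  ]
}}

```text
time: 10.75
position: [448.7, 93.1, 69.4]
ee_rot: [3.14, -0.084, -0.006]
ft_force: [-0.9, 0.2, -0.8]
opening: 29.8
```

```bash
python3 - <<'E'
from h import *
go(443.7,84.9,47,-0.053)
save('wrist','w4')
go(443.7,84.9,47,-0.053)
E
```

```text
t 10.75 pos [448.7  93.1  69.4] yaw -0.053 F [-0.9  0.2 -0.8] open 29.8
 turn units [ 0.01  0.04 -0.  ]  shift units (after turn axes) [-0.18  0.34  0.9 ]  (now axes) [-0.18  0.34  0.9 ]
t 10.80 pos [449.3  93.2  70.3] yaw -0.053 F [ 0.3  0.4 -0.4] open 29.2
 turn units [ 0.    0.02 -0.  ]  shift units (after turn axes) [-0.21  0.34  0.93]  (now axes) [-0.21  0.34  0.93]
```

View pics/w4.png

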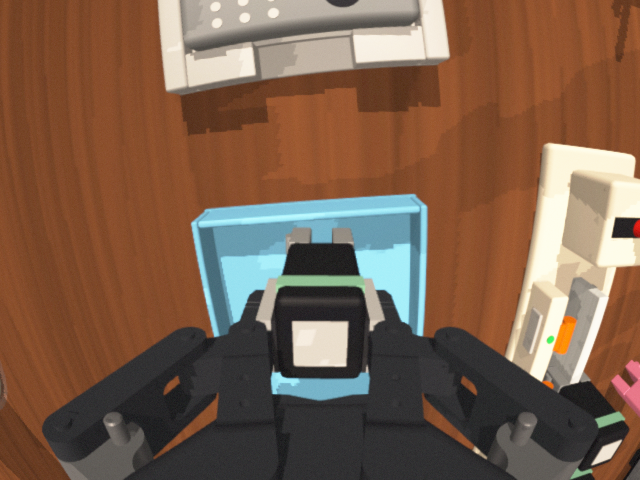

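Pack is held upright within the tray walls (legs at ~ (320,240)). Lower and release.

{"op": "apply_moves", "data": {
  "increments": [
    [[0, 0, 0], [-0.2, 0.3, 0.3], -1],
    [[0, 0, 0], [0, 0, 0.3], -1],
    [[0, 0, 0], [0, 0, 0.2], -1],
    [[0, 0, 0], [0, 0, 0.1], -1],
    [[0, 0, 0], [0, 0, 0], -1],
    [[0, 0, 0], [0, 0, 0], -1],
    [[0, 0, 0], [0, 0, 0], -1],
    [[0, 0, 0], [0, 0, 0], -1]
  ]
}}

```text
time: 11.6
position: [444.3, 86.3, 49.0]
ee_rot: [3.14, -0.083, 0.001]
ft_force: [-0.4, -0.0, -1.8]
opening: 29.2
```

```bash
python3 - <<'E'
from h import *
go(443.7,84.9,45.5,-0.053)
E
```

```text
t 11.60 pos [444.3  86.3  49. ] yaw -0.053 F [-0.4 -0.  -1.8] open 29.2
 turn units [ 0.   -0.01  0.  ]  shift units (after turn axes) [-0.02  0.06  0.14]  (now axes) [-0.02  0.06  0.14]
```

{"op": "apply_moves", "data": {
  "increments": [
    [[0, 0, 0], [0, 0, 0.08], -1],
    [[0, 0, 0], [0, 0, 0.06], -1],
    [[0, 0, 0], [0, 0, 0], -1],
    [[0, 0, 0], [0, 0, 0], -1],
    [[0, 0, 0], [0, 0, 0], 0.2],
    [[0, 0, 0], [0, 0, 0], 0.2],
    [[0, 0, 0], [0, 0, 0], 0.2],
    [[0, 0, 0], [0, 0, 0], 0.2]
  ]
}}

```text
time: 12.4
position: [444.0, 86.2, 45.2]
ee_rot: [3.14, -0.083, -0.0]
ft_force: [0.8, -0.0, -0.5]
opening: 51.4
```

{"op": "apply_moves", "data": {
  "increments": [
    [[0, 0, 0], [0, 0, -0.3], 0.2],
    [[0, 0, 0], [0, 0, -0.7], 0.2],
    [[0, 0, 0], [0, 0, -1], 0.2],
    [[0, 0, 0], [0, 0, -1], 0.2],
    [[0, 0, 0], [0, 0, -1], 1],
    [[0, 0, 0], [0.3, 0.2, -0.5], 1],
    [[0, 0, 0], [0.8, 0.5, 0], 1],
    [[0, 0, 0], [1, 0.6, 0], 1]
  ]
}}

```text
time: 13.2
position: [494.8, 51.1, 159.3]
ee_rot: [-3.14, 0.081, -0.003]
ft_force: [0.5, -0.4, 0.2]
opening: 85.7
```

{"op": "apply_moves", "data": {
  "increments": [
    [[0, 0, 0], [1, 0.6, 0], 1],
    [[0, 0, 0], [1, 0.6, 0], 1],
    [[0, 0, 0], [1, 0.6, 0], 1],
    [[0, 0, 0], [1, 0.6, 0], 1],
    [[0, 0, 0], [0.7, 0.4, 0], 1],
    [[0, 0, 0], [0.3, 0.2, 0], 1],
    [[0, 0, 0], [0, 0, 0], 1],
    [[0, 0, 0], [0, 0, 0], 1]
  ]
}}

```text
time: 14.0
position: [614.5, -30.0, 157.8]
ee_rot: [-3.14, 0.083, 0.002]
ft_force: [-0.7, 0.7, -0.0]
opening: 85.2
```

```bash
python3 - <<'E'
from h import *
go(624.2,-25.3,60,-0.053)
save('wrist','w5')
go(624.2,-25.3,60,-0.053)
E
```

```text
t 14.00 pos [614.5 -30.  157.8] yaw -0.053 F [-0.7  0.7 -0. ] open 85.2
 turn units [-0.    0.01 -0.  ]  shift units (after turn axes) [ 0.38 -0.21  3.91]  (now axes) [ 0.38 -0.21  3.91]
t 14.05 pos [614.3 -29.8 157.8] yaw -0.053 F [ 0.7 -0.2 -0.2] open 85.1
 turn units [-0.    0.01  0.  ]  shift units (after turn axes) [ 0.38 -0.2   3.91]  (now axes) [ 0.39 -0.2   3.91]
```

View pics/w5.png

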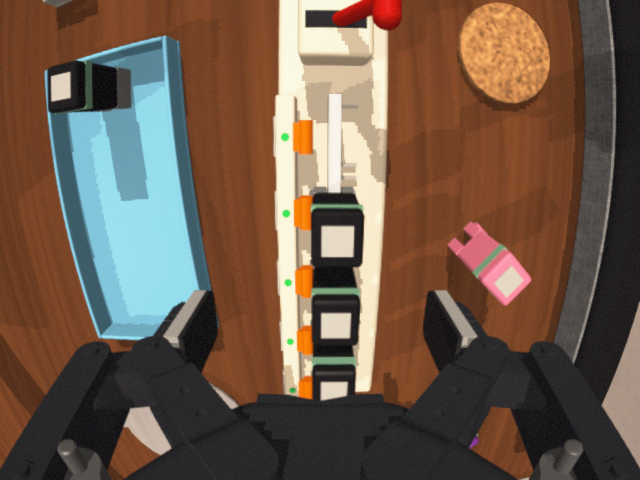

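Pack 1 stands in the tray (80,85), its bay is empty, toggle still OFF. Descend on pack 2.

{"op": "apply_moves", "data": {
  "increments": [
    [[0, 0, 0], [0.4, -0.2, 0.2], 1],
    [[0, 0, 0], [0, 0, 0.6], 1],
    [[0, 0, 0], [0, 0, 0.6], 1],
    [[0, 0, 0], [0, 0, 0.6], 1],
    [[0, 0, 0], [0, 0, 0.6], 1],
    [[0, 0, 0], [0, 0, 0.6], 1],
    [[0, 0, 0], [0, 0, 0.4], 1],
    [[0, 0, 0], [0, 0, 0.2], 1]
  ]
}}

```text
time: 14.85
position: [625.3, -25.3, 61.7]
ee_rot: [-3.14, 0.082, 0.003]
ft_force: [0.6, 0.4, -0.1]
opening: 85.4
```

{"op": "apply_moves", "data": {
  "increments": [
    [[0, 0, 0], [0, 0, 0], 1],
    [[0, 0, 0], [0, 0, 0], 1],
    [[0, 0, 0], [0, 0, 0], -1],
    [[0, 0, 0], [0, 0, 0], -1],
    [[0, 0, 0], [0, 0, 0], -1],
    [[0, 0, 0], [0, 0, 0], -1],
    [[0, 0, 0], [0, 0, 0], -1],
    [[0, 0, 0], [0, 0, 0], -1]
  ]
}}

```text
time: 15.65
position: [625.8, -26.1, 63.2]
ee_rot: [3.14, -0.083, 0.0]
ft_force: [-1.3, -0.1, 3.3]
opening: 29.3
```

```bash
python3 - <<'E'
from h import *
go(624.2,-25.3,60,-0.053)
E
```

```text
t 15.65 pos [625.8 -26.1  63.2] yaw -0.053 F [-1.3 -0.1  3.3] open 29.3
 turn units [ 0. -0. -0.]  shift units (after turn axes) [-0.06 -0.03  0.13]  (now axes) [-0.06 -0.03  0.13]
```

{"op": "apply_moves", "data": {
  "increments": [
    [[0, 0, 0], [0, 0, -0.1], -1],
    [[0, 0, 0], [0, 0, -0.1], -1],
    [[0, 0, 0], [0, 0, -0.1], -1],
    [[0, 0, 0], [0, 0, -0.1], -1],
    [[0, 0, 0], [0, 0, -0.3], -1],
    [[0, 0, 0], [0, 0, -0.5], -1],
    [[0, 0, 0], [0, 0, -0.6], -1],
    [[0, 0, 0], [0, 0, -0.6], -1]
  ]
}}

```text
time: 16.45
position: [625.8, -26.0, 124.8]
ee_rot: [3.14, -0.083, 0.001]
ft_force: [-0.4, 0.5, -1.9]
opening: 29.2
```

{"op": "apply_moves", "data": {
  "increments": [
    [[0, 0, 0], [-0.4, -0.1, 0], -1],
    [[0, 0, 0], [-0.8, -0.2, 0], -1],
    [[0, 0, 0], [-1, -0.3, 0], -1],
    [[0, 0, 0], [-1, -0.3, 0], -1],
    [[0, 0, 0], [-1, -0.3, 0], -1],
    [[0, 0, 0], [-1, -0.3, 0], -1],
    [[0, 0, 0], [-1, -0.3, 0], -1],
    [[0, 0, 0], [-0.8, -0.2, 0], -1]
  ]
}}

```text
time: 17.25
position: [450.6, 33.9, 122.7]
ee_rot: [-3.14, 0.083, 0.003]
ft_force: [-0.4, 0.2, -1.1]
opening: 29.5
```

{"op": "apply_moves", "data": {
  "increments": [
    [[0, 0, 0], [-0.3, -0.1, 0], -1],
    [[0, 0, 0], [0, 0, 0.3], -1],
    [[0, 0, 0], [0, 0, 0.6], -1],
    [[0, 0, 0], [0, 0, 0.6], -1],
    [[0, 0, 0], [0, 0, 0.6], -1],
    [[0, 0, 0], [0, 0, 0.3], -1],
    [[0, 0, 0], [0, 0, 0], -1],
    [[0, 0, 0], [0, 0, 0], -1]
  ]
}}

```text
time: 18.05
position: [447.1, 35.9, 62.8]
ee_rot: [3.14, -0.083, 0.001]
ft_force: [0.3, -1.1, -0.5]
opening: 29.5
```

```bash
python3 - <<'E'
from h import *
go(444.6,36.9,45,-0.053)
E
```

```text
t 18.05 pos [447.1  35.9  62.8] yaw -0.053 F [ 0.3 -1.1 -0.5] open 29.5
 turn units [ 0. -0. -0.]  shift units (after turn axes) [-0.1  -0.04  0.71]  (now axes) [-0.1  -0.04  0.71]
```

{"op": "apply_moves", "data": {
  "increments": [
    [[0, 0, 0], [0, 0, 0.3], -1],
    [[0, 0, 0], [0, 0, 0.2], -1],
    [[0, 0, 0], [0, 0, 0.1], -1],
    [[0, 0, 0], [0, 0, 0.1], -1],
    [[0, 0, 0], [0, 0, 0], -1],
    [[0, 0, 0], [0, 0, 0], -1],
    [[0, 0, 0], [0, 0, 0], 0.2],
    [[0, 0, 0], [0, 0, 0], 0.2]
  ]
}}

```text
time: 18.85
position: [446.7, 36.0, 45.5]
ee_rot: [3.14, -0.083, 0.001]
ft_force: [-0.1, -0.5, 0.2]
opening: 51.2
```

{"op": "apply_moves", "data": {
  "increments": [
    [[0, 0, 0], [0, 0, 0], 0.2],
    [[0, 0, 0], [0, 0, 0], 0.2],
    [[0, 0, 0], [0, 0, -0.5], 0.2],
    [[0, 0, 0], [0, 0, -1], 0.2],
    [[0, 0, 0], [0, 0, -1], 0.2],
    [[0, 0, 0], [0, 0, -1], 0.2],
    [[0, 0, 0], [0, 0, -0.9], 1],
    [[0, 0, 0], [0, 0, 0], 1]
  ]
}}

```text
time: 19.65
position: [448.7, 35.9, 158.2]
ee_rot: [3.14, -0.083, 0.011]
ft_force: [0.6, -0.1, 0.6]
opening: 78.0
```

```bash
python3 - <<'E'
from h import *
go(621.3,-80.4,60,-0.053)
save('wrist','w6')
E
```

```text
t 19.65 pos [448.7  35.9 158.2] yaw -0.053 F [ 0.6 -0.1  0.6] open 78.0
 turn units [ 0.   -0.07  0.  ]  shift units (after turn axes) [7.14 4.28 3.93]  (now axes) [7.11 4.28 3.98]
```

View pics/w6.png

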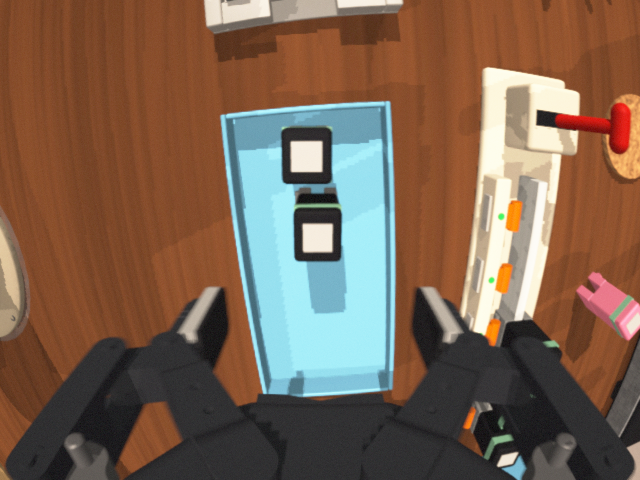

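Two packs stand in the tray (307,155) and (318,238). Pack 3 next.

{"op": "apply_moves", "data": {
  "increments": [
    [[0, 0, 0], [0.6, 0.4, 0], 1],
    [[0, 0, 0], [1, 0.6, 0], 1],
    [[0, 0, 0], [1, 0.6, 0], 1],
    [[0, 0, 0], [1, 0.6, 0], 1],
    [[0, 0, 0], [1, 0.6, 0], 1],
    [[0, 0, 0], [1, 0.6, 0], 1],
    [[0, 0, 0], [0.9, 0.5, 0], 1],
    [[0, 0, 0], [0.6, 0.4, 0], 1]
  ]
}}

```text
time: 20.5
position: [619.7, -82.8, 152.8]
ee_rot: [3.14, -0.085, -0.003]
ft_force: [0.4, 0.2, 0.3]
opening: 85.3
```

{"op": "apply_moves", "data": {
  "increments": [
    [[0, 0, 0], [0, 0, 0], 1],
    [[0, 0, 0], [0, 0, 0], 1],
    [[0, 0, 0], [0, 0, 0.4], 1],
    [[0, 0, 0], [0, 0, 0.4], 1],
    [[0, 0, 0], [0, 0, 0], 1],
    [[0, 0, 0], [0, 0, 0], 1],
    [[0, 0, 0], [0, 0, 0], 1],
    [[0, 0, 0], [0, 0, 0], 1]
  ]
}}

```text
time: 21.3
position: [618.2, -80.6, 135.8]
ee_rot: [3.14, -0.083, 0.002]
ft_force: [-0.2, 0.1, -0.4]
opening: 85.0
```

```bash
python3 - <<'E'
from h import *
go(621.3,-80.4,60,-0.053)
E
```

```text
t 21.30 pos [618.2 -80.6 135.8] yaw -0.053 F [-0.2  0.1 -0.4] open 85.0
 turn units [ 0.   -0.01  0.  ]  shift units (after turn axes) [ 0.12 -0.02  3.03]  (now axes) [ 0.12 -0.02  3.03]
```

{"op": "apply_moves", "data": {
  "increments": [
    [[0, 0, 0], [0.15, 0, 0.4], 1],
    [[0, 0, 0], [0, 0, 0.6], 1],
    [[0, 0, 0], [0, 0, 0.6], 1],
    [[0, 0, 0], [0, 0, 0.6], 1],
    [[0, 0, 0], [0, 0, 0.5], 1],
    [[0, 0, 0], [0, 0, 0.2], 1],
    [[0, 0, 0], [0, 0, 0], 1],
    [[0, 0, 0], [0, 0, 0], 1]
  ]
}}

```text
time: 22.1
position: [622.2, -81.0, 63.2]
ee_rot: [3.14, -0.083, 0.001]
ft_force: [0.3, -0.6, -0.7]
opening: 85.4
```

{"op": "apply_moves", "data": {
  "increments": [
    [[0, 0, 0], [0, 0, 0], -1],
    [[0, 0, 0], [0, 0, 0], -1],
    [[0, 0, 0], [0, 0, 0], -1],
    [[0, 0, 0], [0, 0, 0], -1],
    [[0, 0, 0], [0, 0, 0], -1],
    [[0, 0, 0], [0, 0, 0], -1],
    [[0, 0, 0], [0, 0, 0], -1],
    [[0, 0, 0], [0, 0, 0], -1]
  ]
}}

```text
time: 22.9
position: [621.9, -80.9, 63.3]
ee_rot: [3.14, -0.083, 0.001]
ft_force: [-1.2, 0.1, 5.6]
opening: 29.3
```

{"op": "apply_moves", "data": {
  "increments": [
    [[0, 0, 0], [0, 0, -0.1], -1],
    [[0, 0, 0], [0, 0, -0.1], -1],
    [[0, 0, 0], [0, 0, -0.1], -1],
    [[0, 0, 0], [0, 0, -0.1], -1],
    [[0, 0, 0], [0, 0, -0.3], -1],
    [[0, 0, 0], [0, 0, -0.5], -1],
    [[0, 0, 0], [0, 0, -0.6], -1],
    [[0, 0, 0], [0, 0, -0.6], -1]
  ]
}}

```text
time: 23.7
position: [620.4, -80.8, 124.3]
ee_rot: [3.14, -0.083, -0.003]
ft_force: [0.4, 0.4, -0.3]
opening: 29.4
```

```bash
python3 - <<'E'
from h import *
go(445.5,-11,122,-0.053)
E
```

```text
t 23.70 pos [620.4 -80.8 124.3] yaw -0.053 F [ 0.4  0.4 -0.3] open 29.4
 turn units [0.   0.02 0.  ]  shift units (after turn axes) [-7.14 -2.42  0.09]  (now axes) [-7.13 -2.42  0.11]
```

{"op": "apply_moves", "data": {
  "increments": [
    [[0, 0, 0], [-0.4, -0.2, 0], -1],
    [[0, 0, 0], [-0.8, -0.3, 0], -1],
    [[0, 0, 0], [-1, -0.3, 0], -1],
    [[0, 0, 0], [-1, -0.3, 0], -1],
    [[0, 0, 0], [-1, -0.3, 0], -1],
    [[0, 0, 0], [-1, -0.3, 0], -1],
    [[0, 0, 0], [-1, -0.3, 0], -1],
    [[0, 0, 0], [-0.7, -0.3, 0], -1]
  ]
}}

```text
time: 24.5
position: [448.2, -13.3, 122.4]
ee_rot: [-3.14, 0.083, 0.007]
ft_force: [-0.5, -0.3, -1.0]
opening: 29.3
```

{"op": "apply_moves", "data": {
  "increments": [
    [[0, 0, 0], [-0.25, -0.1, 0], -1],
    [[0, 0, 0], [0, 0, 0.3], -1],
    [[0, 0, 0], [0, 0, 0.6], -1],
    [[0, 0, 0], [0, 0, 0.6], -1],
    [[0, 0, 0], [0, 0, 0.6], -1],
    [[0, 0, 0], [0, 0, 0.3], -1],
    [[0, 0, 0], [0, 0, 0], -1],
    [[0, 0, 0], [0, 0, 0], -1]
  ]
}}

```text
time: 25.3
position: [447.0, -11.7, 62.8]
ee_rot: [3.14, -0.083, 0.0]
ft_force: [0.4, -0.6, -0.8]
opening: 29.6
```

```bash
python3 - <<'E'
from h import *
go(445.5,-11,45,-0.053)
E
```

```text
t 25.30 pos [447.  -11.7  62.8] yaw -0.053 F [ 0.4 -0.6 -0.8] open 29.6
 turn units [ 0. -0. -0.]  shift units (after turn axes) [-0.06 -0.03  0.71]  (now axes) [-0.06 -0.03  0.71]
```

{"op": "apply_moves", "data": {
  "increments": [
    [[0, 0, 0], [0, 0, 0.3], -1],
    [[0, 0, 0], [0, 0, 0.2], -1],
    [[0, 0, 0], [0, 0, 0.1], -1],
    [[0, 0, 0], [0, 0, 0.1], -1],
    [[0, 0, 0], [0, 0, 0], -1],
    [[0, 0, 0], [0, 0, 0], -1],
    [[0, 0, 0], [0, 0, 0], 0.2],
    [[0, 0, 0], [0, 0, 0], 0.2]
  ]
}}

```text
time: 26.1
position: [446.7, -11.6, 45.6]
ee_rot: [3.14, -0.083, 0.001]
ft_force: [0.1, -0.6, -0.4]
opening: 51.3
```

{"op": "apply_moves", "data": {
  "increments": [
    [[0, 0, 0], [0, 0, 0], 0.2],
    [[0, 0, 0], [0, 0, 0], 0.2],
    [[0, 0, 0], [0, 0, -0.5], 0.2],
    [[0, 0, 0], [0, 0, -1], 0.2],
    [[0, 0, 0], [0, 0, -1], 0.2],
    [[0, 0, 0], [0, 0, -1], 0.2],
    [[0, 0, 0], [0, 0, -0.9], 1],
    [[0, 0, 0], [0, 0, 0], 1]
  ]
}}

```text
time: 26.9
position: [448.6, -11.9, 158.2]
ee_rot: [3.139, -0.083, 0.011]
ft_force: [1.0, -0.4, 1.4]
opening: 77.7
```

```bash
python3 - <<'E'
from h import *
go(618.5,-135.3,140,-0.053)
E
```

```text
t 26.90 pos [448.6 -11.9 158.2] yaw -0.053 F [ 1.  -0.4  1.4] open 77.7
 turn units [ 0.01 -0.07  0.  ]  shift units (after turn axes) [7.05 4.57 0.73]  (now axes) [7.04 4.57 0.78]
```

{"op": "apply_moves", "data": {
  "increments": [
    [[0, 0, 0], [0.6, 0.4, 0], 1],
    [[0, 0, 0], [1, 0.6, 0], 1],
    [[0, 0, 0], [1, 0.7, 0], 1],
    [[0, 0, 0], [1, 0.7, 0], 1],
    [[0, 0, 0], [1, 0.7, 0], 1],
    [[0, 0, 0], [1, 0.6, 0], 1],
    [[0, 0, 0], [0.9, 0.5, 0], 1],
    [[0, 0, 0], [0.6, 0.4, 0], 1]
  ]
}}

```text
time: 27.7
position: [619.2, -137.8, 152.7]
ee_rot: [-3.14, 0.084, 0.003]
ft_force: [0.3, 0.7, -0.6]
opening: 85.4
```

{"op": "apply_moves", "data": {
  "increments": [
    [[0, 0, 0], [0, 0, 0], 1],
    [[0, 0, 0], [0, 0, 0], 1],
    [[0, 0, 0], [0, 0, 0.4], 1],
    [[0, 0, 0], [0, 0, 0.4], 1],
    [[0, 0, 0], [0, 0, 0], 1],
    [[0, 0, 0], [0, 0, 0], 1],
    [[0, 0, 0], [0, 0, 0], 1],
    [[0, 0, 0], [0, 0, 0], 1]
  ]
}}

```text
time: 28.5
position: [617.7, -135.7, 135.8]
ee_rot: [3.14, -0.083, 0.002]
ft_force: [0.3, -0.9, -0.5]
opening: 85.9
```

```bash
python3 - <<'E'
from h import *
go(618.5,-135.3,61,-0.053)
save('wrist','w7')
E
```

```text
t 28.50 pos [ 617.7 -135.7  135.8] yaw -0.053 F [ 0.3 -0.9 -0.5] open 85.9
 turn units [ 0.   -0.01  0.  ]  shift units (after turn axes) [ 0.03 -0.02  2.99]  (now axes) [ 0.03 -0.02  2.99]
```

View pics/w7.png

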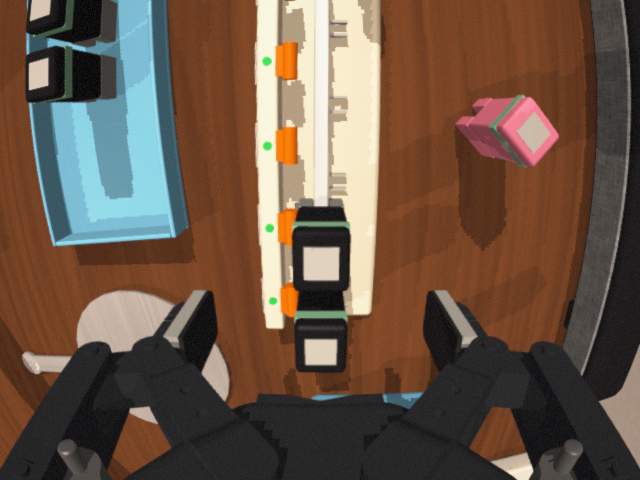

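Pack 4 centred between the fingers (321,262), pack 5 behind it (321,350).

{"op": "apply_moves", "data": {
  "increments": [
    [[0, 0, 0], [0.03, 0, 0.4], 1],
    [[0, 0, 0], [0, 0, 0.6], 1],
    [[0, 0, 0], [0, 0, 0.6], 1],
    [[0, 0, 0], [0, 0, 0.6], 1],
    [[0, 0, 0], [0, 0, 0.5], 1],
    [[0, 0, 0], [0, 0, 0.2], 1],
    [[0, 0, 0], [0, 0, 0], 1],
    [[0, 0, 0], [0, 0, 0], 1]
  ]
}}

```text
time: 29.35
position: [618.7, -135.9, 63.1]
ee_rot: [3.14, -0.083, 0.001]
ft_force: [-0.3, 0.6, 0.3]
opening: 85.3
```

{"op": "apply_moves", "data": {
  "increments": [
    [[0, 0, 0], [0, 0, 0], -1],
    [[0, 0, 0], [0, 0, 0], -1],
    [[0, 0, 0], [0, 0, 0], -1],
    [[0, 0, 0], [0, 0, 0], -1],
    [[0, 0, 0], [0, 0, 0], -1],
    [[0, 0, 0], [0, 0, 0], -1],
    [[0, 0, 0], [0, 0, 0], -1],
    [[0, 0, 0], [0, 0, 0], -1]
  ]
}}

```text
time: 30.15
position: [618.6, -135.9, 63.3]
ee_rot: [3.14, -0.083, 0.001]
ft_force: [-0.9, 1.2, 5.3]
opening: 29.5
```

{"op": "apply_moves", "data": {
  "increments": [
    [[0, 0, 0], [0, 0, -0.1], -1],
    [[0, 0, 0], [0, 0, -0.1], -1],
    [[0, 0, 0], [0, 0, -0.1], -1],
    [[0, 0, 0], [0, 0, -0.1], -1],
    [[0, 0, 0], [0, 0, -0.3], -1],
    [[0, 0, 0], [0, 0, -0.5], -1],
    [[0, 0, 0], [0, 0, -0.6], -1],
    [[0, 0, 0], [0, 0, -0.6], -1]
  ]
}}

```text
time: 30.95
position: [616.7, -135.6, 124.2]
ee_rot: [-3.14, 0.083, 0.005]
ft_force: [0.2, -0.5, -0.5]
opening: 29.4
```

```bash
python3 - <<'E'
from h import *
go(446.5,-59,122,-0.053)
E
```

```text
t 30.95 pos [ 616.7 -135.6  124.2] yaw -0.053 F [ 0.2 -0.5 -0.5] open 29.4
 turn units [-0.    0.03  0.  ]  shift units (after turn axes) [-6.96 -2.7   0.09]  (now axes) [-6.96 -2.7   0.11]
```

{"op": "apply_moves", "data": {
  "increments": [
    [[0, 0, 0], [-0.4, -0.2, 0], -1],
    [[0, 0, 0], [-0.8, -0.3, 0], -1],
    [[0, 0, 0], [-1, -0.4, 0], -1],
    [[0, 0, 0], [-1, -0.4, 0], -1],
    [[0, 0, 0], [-1, -0.4, 0], -1],
    [[0, 0, 0], [-1, -0.4, 0], -1],
    [[0, 0, 0], [-1, -0.3, 0], -1],
    [[0, 0, 0], [-0.6, -0.2, 0], -1]
  ]
}}

```text
time: 31.75
position: [447.6, -60.4, 122.4]
ee_rot: [-3.14, 0.082, 0.007]
ft_force: [0.1, 0.4, -0.6]
opening: 29.3
```

{"op": "apply_moves", "data": {
  "increments": [
    [[0, 0, 0], [-0.25, -0.1, 0], -1],
    [[0, 0, 0], [0, 0, 0.3], -1],
    [[0, 0, 0], [0, 0, 0.6], -1],
    [[0, 0, 0], [0, 0, 0.6], -1],
    [[0, 0, 0], [0, 0, 0.6], -1],
    [[0, 0, 0], [0, 0, 0.3], -1],
    [[0, 0, 0], [0, 0, 0], -1],
    [[0, 0, 0], [0, 0, 0], -1]
  ]
}}

```text
time: 32.55
position: [446.6, -59.3, 62.8]
ee_rot: [3.14, -0.083, 0.001]
ft_force: [0.7, 0.3, -0.3]
opening: 29.3
```

```bash
python3 - <<'E'
from h import *
go(446.5,-59,45,-0.053)
E
```

```text
t 32.55 pos [446.6 -59.3  62.8] yaw -0.053 F [ 0.7  0.3 -0.3] open 29.3
 turn units [ 0. -0. -0.]  shift units (after turn axes) [-0.   -0.01  0.71]  (now axes) [-0.   -0.01  0.71]
```

{"op": "apply_moves", "data": {
  "increments": [
    [[0, 0, 0], [0, 0, 0.3], -1],
    [[0, 0, 0], [0, 0, 0.2], -1],
    [[0, 0, 0], [0, 0, 0.1], -1],
    [[0, 0, 0], [0, 0, 0.1], -1],
    [[0, 0, 0], [0, 0, 0], -1],
    [[0, 0, 0], [0, 0, 0], -1],
    [[0, 0, 0], [0, 0, 0], 0.2],
    [[0, 0, 0], [0, 0, 0], 0.2]
  ]
}}

```text
time: 33.35
position: [446.1, -59.1, 45.5]
ee_rot: [3.14, -0.083, 0.001]
ft_force: [-0.4, -0.3, 0.2]
opening: 51.0
```

{"op": "apply_moves", "data": {
  "increments": [
    [[0, 0, 0], [0, 0, 0], 0.2],
    [[0, 0, 0], [0, 0, 0], 0.2],
    [[0, 0, 0], [0, 0, -0.5], 0.2],
    [[0, 0, 0], [0, 0, -1], 0.2],
    [[0, 0, 0], [0, 0, -1], 0.2],
    [[0, 0, 0], [0, 0, -1], 0.2],
    [[0, 0, 0], [0, 0, -0.9], 1],
    [[0, 0, 0], [0, 0, 0], 1]
  ]
}}

```text
time: 34.15
position: [448.0, -59.7, 158.2]
ee_rot: [3.139, -0.083, 0.011]
ft_force: [0.6, 0.3, -0.1]
opening: 77.6
```

```bash
python3 - <<'E'
from h import *
go(615.6,-190,140,-0.053)
E
```

```text
t 34.15 pos [448.  -59.7 158.2] yaw -0.053 F [ 0.6  0.3 -0.1] open 77.6
 turn units [ 0.02 -0.07  0.  ]  shift units (after turn axes) [6.97 4.85 0.73]  (now axes) [6.96 4.85 0.78]
```

{"op": "apply_moves", "data": {
  "increments": [
    [[0, 0, 0], [0.6, 0.4, 0], 1],
    [[0, 0, 0], [1, 0.7, 0], 1],
    [[0, 0, 0], [1, 0.7, 0], 1],
    [[0, 0, 0], [1, 0.7, 0], 1],
    [[0, 0, 0], [1, 0.7, 0], 1],
    [[0, 0, 0], [1, 0.7, 0], 1],
    [[0, 0, 0], [0.9, 0.6, 0], 1],
    [[0, 0, 0], [0.55, 0.35, 0], 1]
  ]
}}

```text
time: 34.95
position: [617.3, -191.8, 152.6]
ee_rot: [3.14, -0.085, -0.002]
ft_force: [0.3, 0.8, 0.0]
opening: 85.1
```

{"op": "apply_moves", "data": {
  "increments": [
    [[0, 0, 0], [0, 0, 0], 1],
    [[0, 0, 0], [0, 0, 0], 1],
    [[0, 0, 0], [0, 0, 0.4], 1],
    [[0, 0, 0], [0, 0, 0.4], 1],
    [[0, 0, 0], [0, 0, 0], 1],
    [[0, 0, 0], [0, 0, 0], 1],
    [[0, 0, 0], [0, 0, 0], 1],
    [[0, 0, 0], [0, 0, 0], 1]
  ]
}}

```text
time: 35.75
position: [615.7, -189.5, 135.9]
ee_rot: [3.14, -0.083, 0.002]
ft_force: [0.4, -0.8, -0.2]
opening: 85.4
```

```bash
python3 - <<'E'
from h import *
go(615.6,-190,61,-0.053)
E
```

```text
t 35.75 pos [ 615.7 -189.5  135.9] yaw -0.053 F [ 0.4 -0.8 -0.2] open 85.4
 turn units [ 0.   -0.01  0.  ]  shift units (after turn axes) [-0.    0.02  3.  ]  (now axes) [-0.    0.02  3.  ]
```

{"op": "apply_moves", "data": {
  "increments": [
    [[0, 0, 0], [0, 0, 0.4], 1],
    [[0, 0, 0], [0, 0, 0.6], 1],
    [[0, 0, 0], [0, 0, 0.6], 1],
    [[0, 0, 0], [0, 0, 0.6], 1],
    [[0, 0, 0], [0, 0, 0.5], 1],
    [[0, 0, 0], [0, 0, 0.2], 1],
    [[0, 0, 0], [0, 0, 0], 1],
    [[0, 0, 0], [0, 0, 0], 1]
  ]
}}

```text
time: 36.55
position: [615.8, -189.6, 63.2]
ee_rot: [3.14, -0.083, 0.001]
ft_force: [0.3, -0.2, -0.0]
opening: 85.6
```

{"op": "apply_moves", "data": {
  "increments": [
    [[0, 0, 0], [0, 0, 0], -1],
    [[0, 0, 0], [0, 0, 0], -1],
    [[0, 0, 0], [0, 0, 0], -1],
    [[0, 0, 0], [0, 0, 0], -1],
    [[0, 0, 0], [0, 0, 0], -1],
    [[0, 0, 0], [0, 0, 0], -1],
    [[0, 0, 0], [0, 0, 0], -1],
    [[0, 0, 0], [0, 0, 0], -1]
  ]
}}

```text
time: 37.35
position: [615.6, -189.6, 63.3]
ee_rot: [3.14, -0.083, 0.001]
ft_force: [-0.7, 0.5, 5.0]
opening: 29.7
```

{"op": "apply_moves", "data": {
  "increments": [
    [[0, 0, 0], [0, 0, -0.1], -1],
    [[0, 0, 0], [0, 0, -0.1], -1],
    [[0, 0, 0], [0, 0, -0.1], -1],
    [[0, 0, 0], [0, 0, -0.1], -1],
    [[0, 0, 0], [0, 0, -0.3], -1],
    [[0, 0, 0], [0, 0, -0.5], -1],
    [[0, 0, 0], [0, 0, -0.6], -1],
    [[0, 0, 0], [0, 0, -0.6], -1]
  ]
}}

```text
time: 38.15
position: [614.1, -189.3, 124.3]
ee_rot: [-3.14, 0.083, 0.004]
ft_force: [-0.1, 0.2, -0.6]
opening: 29.1
```

```bash
python3 - <<'E'
from h import *
go(447,-107,122,-0.053)
E
```

```text
t 38.15 pos [ 614.1 -189.3  124.3] yaw -0.053 F [-0.1  0.2 -0.6] open 29.1
 turn units [0.   0.02 0.  ]  shift units (after turn axes) [-6.85 -2.93  0.09]  (now axes) [-6.85 -2.93  0.11]
```

{"op": "apply_moves", "data": {
  "increments": [
    [[0, 0, 0], [-0.4, -0.2, 0], -1],
    [[0, 0, 0], [-0.8, -0.4, 0], -1],
    [[0, 0, 0], [-1, -0.4, 0], -1],
    [[0, 0, 0], [-1, -0.4, 0], -1],
    [[0, 0, 0], [-1, -0.4, 0], -1],
    [[0, 0, 0], [-1, -0.4, 0], -1],
    [[0, 0, 0], [-0.9, -0.4, 0], -1],
    [[0, 0, 0], [-0.6, -0.2, 0], -1]
  ]
}}

```text
time: 38.95
position: [447.5, -108.8, 122.4]
ee_rot: [-3.139, 0.082, 0.007]
ft_force: [0.6, 0.3, -1.6]
opening: 29.2
```

{"op": "apply_moves", "data": {
  "increments": [
    [[0, 0, 0], [-0.2, -0.1, 0], -1],
    [[0, 0, 0], [0, 0, 0.3], -1],
    [[0, 0, 0], [0, 0, 0.6], -1],
    [[0, 0, 0], [0, 0, 0.6], -1],
    [[0, 0, 0], [0, 0, 0.6], -1],
    [[0, 0, 0], [0, 0, 0.3], -1],
    [[0, 0, 0], [0, 0, 0], -1],
    [[0, 0, 0], [0, 0, 0], -1]
  ]
}}

```text
time: 39.75
position: [447.5, -108.2, 62.8]
ee_rot: [3.14, -0.083, 0.0]
ft_force: [0.4, 0.1, -1.2]
opening: 29.5
```

```bash
python3 - <<'E'
from h import *
go(447,-107,45,-0.053)
E
```

```text
t 39.75 pos [ 447.5 -108.2   62.8] yaw -0.053 F [ 0.4  0.1 -1.2] open 29.5
 turn units [ 0. -0.  0.]  shift units (after turn axes) [-0.02 -0.05  0.71]  (now axes) [-0.02 -0.05  0.71]
```

{"op": "apply_moves", "data": {
  "increments": [
    [[0, 0, 0], [0, 0, 0.3], -1],
    [[0, 0, 0], [0, 0, 0.2], -1],
    [[0, 0, 0], [0, 0, 0.1], -1],
    [[0, 0, 0], [0, 0, 0.1], -1],
    [[0, 0, 0], [0, 0, 0], -1],
    [[0, 0, 0], [0, 0, 0], -1],
    [[0, 0, 0], [0, 0, 0], 0.2],
    [[0, 0, 0], [0, 0, 0], 0.2]
  ]
}}

```text
time: 40.55
position: [447.3, -108.0, 45.6]
ee_rot: [3.14, -0.083, 0.001]
ft_force: [-0.9, 0.2, -0.7]
opening: 51.1
```

{"op": "apply_moves", "data": {
  "increments": [
    [[0, 0, 0], [0, 0, 0], 0.2],
    [[0, 0, 0], [0, 0, 0], 0.2],
    [[0, 0, 0], [0, 0, -0.5], 0.2],
    [[0, 0, 0], [0, 0, -1], 0.2],
    [[0, 0, 0], [0, 0, -1], 0.2],
    [[0, 0, 0], [0, 0, -1], 0.2],
    [[0, 0, 0], [0, 0, -1], 0.2],
    [[0, 0, 0], [0, 0, -1], 0.2]
  ]
}}

```text
time: 41.35
position: [446.8, -107.8, 183.9]
ee_rot: [3.14, -0.083, 0.0]
ft_force: [0.5, -0.5, 0.0]
opening: 51.2
```

```bash
python3 - <<'E'
from h import *
go(444.5,228.3,180,-0.053)
save('scene','s8')
im=np.load('pics/s8_im.npy'); cv2.imwrite('pics/s8c.png',cv2.resize(im[130:320,210:460],None,fx=3,fy=3))
go(444.5,228.3,180,-0.053)
E
```

```text
t 41.35 pos [ 446.8 -107.8  183.9] yaw -0.053 F [ 0.5 -0.5  0. ] open 51.2
 turn units [ 0. -0. -0.]  shift units (after turn axes) [ -0.8  -13.42   0.16]  (now axes) [ -0.8  -13.42   0.15]
t 41.40 pos [ 449.3 -108.8  187.8] yaw -0.053 F [0.5 0.1 3.1] open 51.1
 turn units [ 0.03 -0.08  0.  ]  shift units (after turn axes) [ -0.91 -13.46   0.31]  (now axes) [ -0.91 -13.46   0.27]
```

View pics/s8c.png

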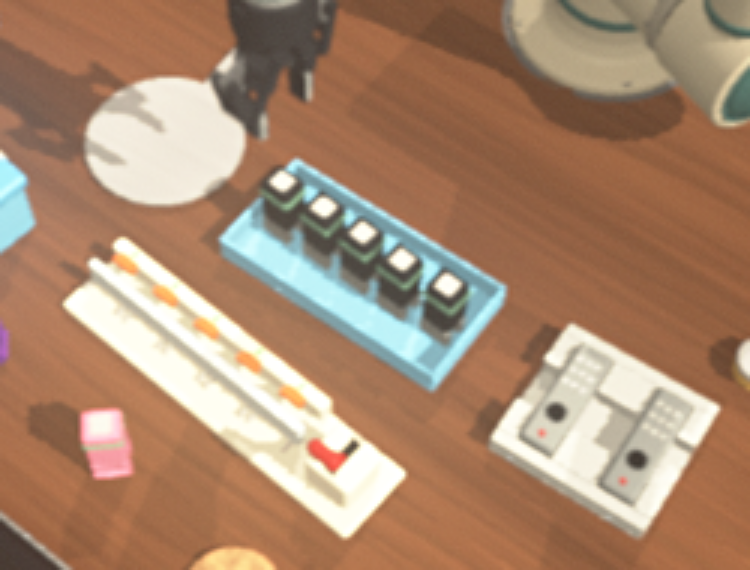

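All five packs stand in the tray; the rail is empty, toggle OFF. Now turn for the remotes.

{"op": "apply_moves", "data": {
  "increments": [
    [[0, 0, 1], [0, 0, 0], 0.4],
    [[0, 0, 1], [0, 0, 0], 0.4],
    [[0, 0, 1], [0, 0, 0], 0.4],
    [[0, 0, 1], [0, 0, 0], 0.4],
    [[0, 0, 1], [0, 0, 0], 0.4],
    [[0, 0, 1], [0, 0, 0], 0.4],
    [[0, 0, 1], [0, 0, 0], 0.4],
    [[0, 0, 1], [0, 0, 0], 0.4]
  ]
}}

```text
time: 42.2
position: [446.9, -107.9, 182.6]
ee_rot: [2.857, -1.306, -0.0]
ft_force: [0.7, -0.8, -0.1]
opening: 59.8
```

{"op": "apply_moves", "data": {
  "increments": [
    [[0, 0, 1], [0, 0, 0], 0.4],
    [[0, 0, 1], [0, 0, 0], 0.4],
    [[0, 0, 1], [0, 0, 0], 0.4],
    [[0, 0, 1], [0, 0, 0], 0.4],
    [[0, 0, 1], [0, 0, 0], 0.4],
    [[0, 0, 1], [0, 0, 0], 0.4],
    [[0, 0, 0.7], [0, 0, 0], 0.4],
    [[0, 0, 0], [0, 0, 0], 0.4]
  ]
}}

```text
time: 43.0
position: [446.9, -107.9, 182.7]
ee_rot: [2.274, -2.168, -0.0]
ft_force: [0.3, -0.1, 0.3]
opening: 60.0
```

```bash
python3 - <<'E'
from h import *
go(444.5,228.3,180,-1.52)
E
```

```text
t 43.00 pos [ 446.9 -107.9  182.7] yaw -1.523 F [ 0.3 -0.1  0.3] open 60.0
 turn units [ 0.   -0.   -0.03]  shift units (after turn axes) [-13.43  -0.59   0.11]  (now axes) [-13.44  -0.55   0.11]
```

{"op": "apply_moves", "data": {
  "increments": [
    [[0, 0, 0], [-0.5, 0, 0], 0.4],
    [[0, 0, 0], [-1, 0, 0], 0.4],
    [[0, 0, 0], [-1, -0.1, 0], 0.4],
    [[0, 0, 0], [-1, -0.1, 0], 0.4],
    [[0, 0, 0], [-1, -0.1, 0], 0.4],
    [[0, 0, 0], [-1, -0.1, 0], 0.4],
    [[0, 0, 0], [-1, -0.1, 0], 0.4],
    [[0, 0, 0], [-1, -0.1, 0], 0.4]
  ]
}}

```text
time: 43.8
position: [452.4, 81.9, 182.8]
ee_rot: [-2.275, 2.166, 0.001]
ft_force: [0.8, -0.5, -0.0]
opening: 59.9
```

{"op": "apply_moves", "data": {
  "increments": [
    [[0, 0, 0], [-1, 0, 0], 0.4],
    [[0, 0, 0], [-1, 0, 0], 0.4],
    [[0, 0, 0], [-1, 0, 0], 0.4],
    [[0, 0, 0], [-1, 0, 0.4], 0.4],
    [[0, 0, 0], [-1, 0, 0.8], 0.4],
    [[0, 0, 0], [-0.7, 0, 0.8], 0.4],
    [[0, 0, 0], [-0.2, 0, 0.4], 0.4],
    [[0, 0, 0], [0, 0, 0], 0.4]
  ]
}}

```text
time: 44.6
position: [444.4, 227.7, 121.4]
ee_rot: [2.274, -2.163, -0.002]
ft_force: [-0.0, 0.5, -0.5]
opening: 59.9
```

```bash
python3 - <<'E'
from h import *
go(444.0,228.3,6,-1.52)
save('wrist','w9')
go(444.0,228.3,6,-1.52)
E
```

```text
t 44.60 pos [444.4 227.7 121.4] yaw -1.521 F [-0.   0.5 -0.5] open 59.9
 turn units [ 0.04 -0.01 -0.01]  shift units (after turn axes) [-0.02  0.01  4.62]  (now axes) [-0.03 -0.    4.62]
t 44.65 pos [445.3 227.3 122.4] yaw -1.522 F [ 0.5 -0.6  0.1] open 59.8
 turn units [ 0.01 -0.01 -0.02]  shift units (after turn axes) [-0.04  0.05  4.66]  (now axes) [-0.05  0.04  4.66]
```

View pics/w9.png

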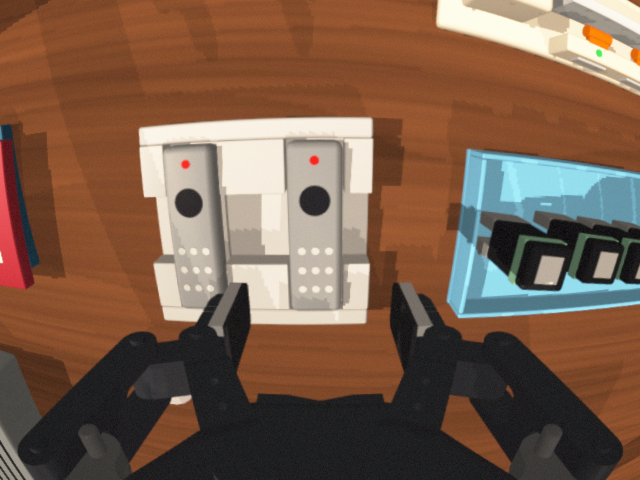

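```bash
python3 - <<'E'
from h import *
for p in ((315,150),(315,225),(315,300),(287,224),(343,224),(220,225),(260,195),(260,257),(172,224),(225,224)): print(p,onz('wrist',*p,32)[:2].round(1), onz('wrist',*p,24)[:2].round(1))
E
```

```text
(315, 150) [498.5 232.2] [497.8 232.3]
(315, 225) [449.6 230. ] [447.3 230. ]
(315, 300) [394.5 227.5] [390.2 227.4]
(287, 224) [449.4 248.4] [447.1 249. ]
(343, 224) [451.2 211.7] [448.9 211. ]
(220, 225) [446.6 293.7] [444.2 295.8]
(260, 195) [468.1 266.4] [466.4 267.6]
(260, 257) [425.2 266.3] [422.  267.5]
(172, 224) [445.7 328.8] [443.2 332.1]
(225, 224) [447.5 290.2] [445.  292.2]
```

{"op": "apply_moves", "data": {
  "increments": [
    [[0, 0, 0], [0, 0.05, 0.4], 0.4],
    [[0, 0, 0], [-0.05, 0, 0.7], 0.4],
    [[0, 0, 0], [0, 0, 0.8], 0.4],
    [[0, 0, 0], [0, 0, 0.8], 0.4],
    [[0, 0, 0], [0, 0, 0.7], 0.4],
    [[0, 0, 0], [0, 0, 0.4], 0.4],
    [[0, 0, 0], [0, 0, 0.2], 0.4],
    [[0, 0, 0], [0, 0, 0], 0.4]
  ]
}}

```text
time: 45.45
position: [444.7, 228.2, 22.6]
ee_rot: [2.273, -2.168, -0.0]
ft_force: [0.4, -0.3, 0.8]
opening: 59.5
```

```bash
python3 - <<'E'
from h import *
go(444.5,229,6,-1.52)
save('wrist','w10')
E
```

```text
t 45.45 pos [444.7 228.2  22.6] yaw -1.524 F [ 0.4 -0.3  0.8] open 59.5
 turn units [ 0.   -0.   -0.04]  shift units (after turn axes) [-0.03  0.01  0.67]  (now axes) [-0.03  0.01  0.67]
```

View pics/w10.png

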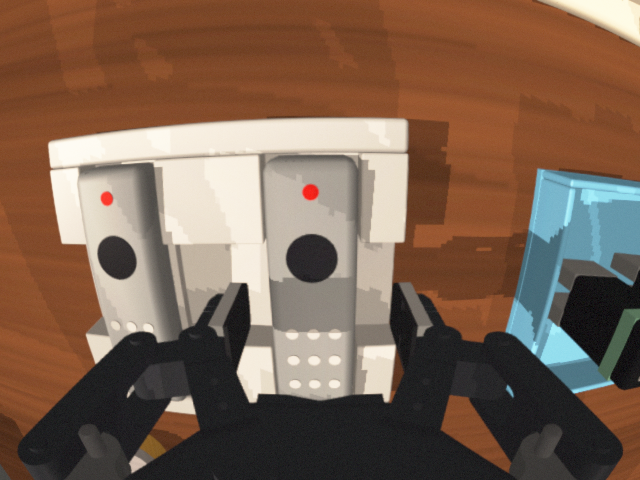

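Fingers straddle the remote at the gap.

{"op": "apply_moves", "data": {
  "increments": [
    [[0, 0, 0], [0, 0, 0.3], 0.4],
    [[0, 0, 0], [0, 0, 0.2], 0.4],
    [[0, 0, 0], [0, 0, 0.1], 0.4],
    [[0, 0, 0], [0, 0, 0], 0.4],
    [[0, 0, 0], [0, 0, 0], -1],
    [[0, 0, 0], [0, 0, 0], -1],
    [[0, 0, 0], [0, 0, 0], -1],
    [[0, 0, 0], [0, 0, 0], -1]
  ]
}}

```text
time: 46.3
position: [445.4, 230.1, 9.1]
ee_rot: [-2.271, 2.166, 0.0]
ft_force: [-2.0, 3.9, 7.7]
opening: 35.1
```

{"op": "apply_moves", "data": {
  "increments": [
    [[0, 0, 0], [0, 0, 0], -1],
    [[0, 0, 0], [0, 0, 0], -1],
    [[0, 0, 0], [0, 0, 0], -1],
    [[0, 0, 0], [0, 0, -0.2], -1],
    [[0, 0, 0], [0, 0, -0.3], -1],
    [[0, 0, 0], [0, 0, -0.3], -1],
    [[0, 0, 0], [0, 0, -0.4], -1],
    [[0, 0, 0], [0, 0, 0], -1]
  ]
}}

```text
time: 47.1
position: [445.6, 228.7, 39.1]
ee_rot: [-2.273, 2.166, -0.003]
ft_force: [-0.4, 0.4, -1.0]
opening: 34.8
```

```bash
python3 - <<'E'
from h import *
go(444.5,229,165,-1.52)
save('wrist','w11')
E
```

```text
t 47.10 pos [445.6 228.7  39.1] yaw -1.523 F [-0.4  0.4 -1. ] open 34.8
 turn units [-0.03  0.   -0.03]  shift units (after turn axes) [-0.01  0.04 -5.04]  (now axes) [-0.02  0.03 -5.04]
```

View pics/w11.png

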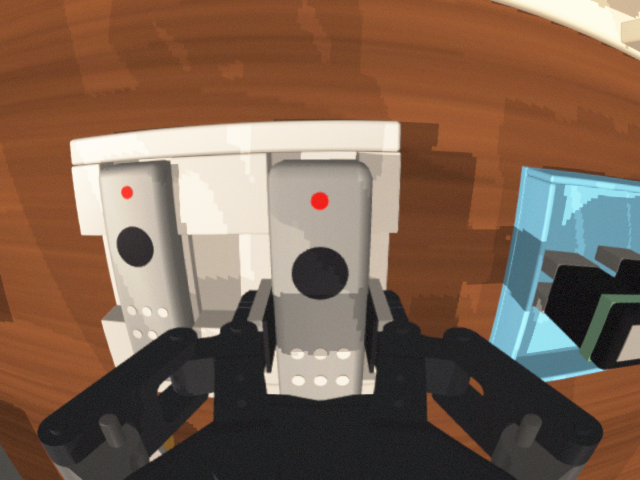

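Remote held level. Lift and check the rest.

{"op": "apply_moves", "data": {
  "increments": [
    [[0, 0, 0], [0, 0, -0.6], -1],
    [[0, 0, 0], [0, 0, -0.8], -1],
    [[0, 0, 0], [0, 0, -0.9], -1],
    [[0, 0, 0], [0, 0, -0.9], -1],
    [[0, 0, 0], [0, 0, -0.9], -1],
    [[0, 0, 0], [0, 0, -0.7], -1],
    [[0, 0, 0], [0, 0, -0.3], -1],
    [[0, 0, 0], [0, 0, 0], -1]
  ]
}}

```text
time: 47.95
position: [445.1, 228.6, 165.8]
ee_rot: [-2.273, 2.167, -0.001]
ft_force: [-0.6, -0.1, -1.6]
opening: 34.9
```

```bash
cat > rest.py <<'E'
from h import *
def rest(tag):
    im,d=save('top',tag); P=cloud('top',d)
    hsv=cv2.cvtColor(im,cv2.COLOR_BGR2HSV); H,S,V=[hsv[...,i].astype(int) for i in range(3)]
    m=(S<60)&(V>110)&(P[...,2]<22)&(P[...,2]>-8); m[:250]=0;m[345:]=0;m[:,:380]=0;m[:,480:]=0
    m=cv2.morphologyEx(m.astype(np.uint8),cv2.MORPH_OPEN,np.ones((7,7)))
    n,l,st,_=cv2.connectedComponentsWithStats(m); i=1+np.argmax(st[1:,4])
    uv=np.argwhere(l==i)[:,::-1]; q=np.array([onz('top',u,v,8)[:2] for u,v in uv],np.float32)
    print('n',len(q),'circle',cv2.minEnclosingCircle(q),'mean',q.mean(0))
    cv2.imwrite('pics/%sc.png'%tag,cv2.resize(im[170:350,190:490],None,fx=2.5,fy=2.5))
E
python3 - <<'E'
from rest import *
rest('t12')
go(440,-310,165,-1.54)
E
```

```text
n 2287 circle ((438.6253967285156, -278.8777770996094), 83.70115661621094) mean [ 435.20377 -278.34018]
t 48.00 pos [444.4 228.4 164.9] yaw -1.523 F [-0.8  0.4 -1.6] open 34.6
 turn units [ 0.   -0.    0.17]  shift units (after turn axes) [21.52  0.84 -0.  ]  (now axes) [21.5  1.2  0. ]
```

View pics/t12c.png

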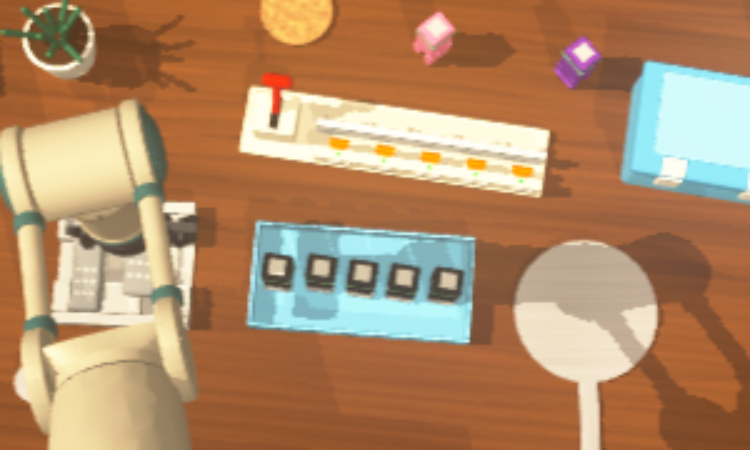

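Rest unmoved (bowl ~ (587,310) in crop). Carry over.

{"op": "apply_moves", "data": {
  "increments": [
    [[0, 0, 0.17], [0.5, 0, 0], -1],
    [[0, 0, 0], [1, 0.05, 0], -1],
    [[0, 0, 0], [1, 0.05, 0], -1],
    [[0, 0, 0], [1, 0.05, 0], -1],
    [[0, 0, 0], [1, 0.05, 0], -1],
    [[0, 0, 0], [1, 0.05, 0], -1],
    [[0, 0, 0], [1, 0.05, 0], -1],
    [[0, 0, 0], [1, 0.05, 0], -1]
  ]
}}

```text
time: 48.8
position: [440.6, 39.1, 164.1]
ee_rot: [2.253, -2.186, -0.002]
ft_force: [0.3, 0.2, -1.4]
opening: 34.9
```

{"op": "apply_moves", "data": {
  "increments": [
    [[0, 0, 0], [1, 0.05, 0], -1],
    [[0, 0, 0], [1, 0.05, 0], -1],
    [[0, 0, 0], [1, 0.05, 0], -1],
    [[0, 0, 0], [1, 0.05, 0], -1],
    [[0, 0, 0], [1, 0.05, 0], -1],
    [[0, 0, 0], [1, 0.05, 0], -1],
    [[0, 0, 0], [1, 0.05, 0], -1],
    [[0, 0, 0], [1, 0.05, 0], -1]
  ]
}}

```text
time: 49.6
position: [436.5, -160.6, 164.0]
ee_rot: [2.253, -2.187, -0.004]
ft_force: [0.3, -0.7, -1.5]
opening: 34.7
```

{"op": "apply_moves", "data": {
  "increments": [
    [[0, 0, 0], [1, 0.05, 0], -1],
    [[0, 0, 0], [1, 0.05, 0], -1],
    [[0, 0, 0], [1, 0.05, 0.2], -1],
    [[0, 0, 0], [1, 0, 0.6], -1],
    [[0, 0, 0], [1, 0, 1], -1],
    [[0, 0, 0], [0.7, 0, 1], -1],
    [[0, 0, 0], [0.3, 0, 1], -1],
    [[0, 0, 0], [0, 0, 0], -1]
  ]
}}

```text
time: 50.4
position: [435.5, -308.6, 66.1]
ee_rot: [2.252, -2.189, -0.015]
ft_force: [-0.6, -0.2, -1.6]
opening: 34.8
```

```bash
python3 - <<'E'
from h import *
go(438.5,-310,8.5,-1.54)
save('wrist','w13')
go(438.5,-310,8.5,-1.54)
for p in ((320,200),): print(onz('wrist',*p,8))
E
```

```text
t 50.40 pos [ 435.5 -308.6   66.1] yaw -1.542 F [-0.6 -0.2 -1.6] open 34.8
 turn units [ 0.07  0.06 -0.02]  shift units (after turn axes) [ 0.06 -0.12  2.3 ]  (now axes) [ 0.07 -0.13  2.3 ]
t 50.45 pos [ 436.6 -308.6   68. ] yaw -1.542 F [-0.1  0.2 -1.4] open 34.9
 turn units [ 0.05  0.04 -0.02]  shift units (after turn axes) [ 0.06 -0.07  2.38]  (now axes) [ 0.07 -0.09  2.38]
[ 464.3927807  -308.18529252    8.        ]
```

View pics/w13.png

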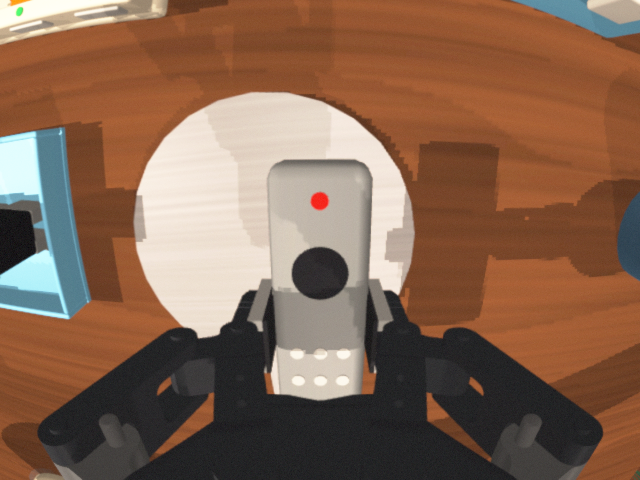

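```bash
python3 - <<'E'
from h import *
q=[]
for p in ((135,225),(413,240),(265,93),(170,140),(360,140),(345,120),(150,275)): 
    x=onz('wrist',*p,8)[:2]; q.append(x); print(p,x.round(1))
q=np.array(q); A=np.c_[2*q,np.ones(len(q))]; s=np.linalg.lstsq(A,(q**2).sum(1),rcond=None)[0]; print(s[:2],np.sqrt(s[2]+s[0]**2+s[1]**2))
go(438.5,-310,8.5,-1.54)
E
```

```text
(135, 225) [ 446.6 -193.6]
(413, 240) [ 442.3 -363.6]
(265, 93) [ 523.2 -276.8]
(170, 140) [ 498.1 -221.4]
(360, 140) [ 498.7 -328.9]
(345, 120) [ 509.3 -320.3]
(150, 275) [ 413.1 -199.9]
[ 437.31505998 -278.10251159] 83.56099004313754
t 50.45 pos [ 436.6 -308.6   68. ] yaw -1.542 F [-0.1  0.2 -1.4] open 34.9
 turn units [ 0.05  0.04 -0.02]  shift units (after turn axes) [ 0.06 -0.07  2.38]  (now axes) [ 0.07 -0.09  2.38]
```

{"op": "apply_moves", "data": {
  "increments": [
    [[0, 0, 0], [0.05, -0.05, 0.4], -1],
    [[0, 0, 0], [0, 0, 0.5], -1],
    [[0, 0, 0], [0, 0, 0.5], -1],
    [[0, 0, 0], [0, 0, 0.4], -1],
    [[0, 0, 0], [0, 0, 0.2], -1],
    [[0, 0, 0], [0, 0, 0.1], -1],
    [[0, 0, 0], [0, 0, 0], -1],
    [[0, 0, 0], [0, 0, 0], -1]
  ]
}}

```text
time: 51.25
position: [440.5, -310.8, 18.1]
ee_rot: [2.255, -2.187, 0.001]
ft_force: [-0.4, 0.3, -1.5]
opening: 34.8
```

```bash
python3 - <<'E'
from h import *
go(438.5,-310,8.5,-1.54)
E
```

```text
t 51.25 pos [ 440.5 -310.8   18.1] yaw -1.54 F [-0.4  0.3 -1.5] open 34.8
 turn units [-0.01 -0.01  0.  ]  shift units (after turn axes) [-0.03  0.08  0.38]  (now axes) [-0.03  0.08  0.38]
```

{"op": "apply_moves", "data": {
  "increments": [
    [[0, 0, 0], [0, 0, 0.1], -1],
    [[0, 0, 0], [0, 0, 0.1], -1],
    [[0, 0, 0], [0, 0, 0.05], -1],
    [[0, 0, 0], [0, 0, 0.05], -1],
    [[0, 0, 0], [0, 0, 0], -1],
    [[0, 0, 0], [0, 0, 0], -1],
    [[0, 0, 0], [0, 0, 0], -1],
    [[0, 0, 0], [0, 0, 0], -1]
  ]
}}

```text
time: 52.05
position: [440.3, -310.6, 10.4]
ee_rot: [2.255, -2.187, 0.0]
ft_force: [0.6, 0.6, -1.4]
opening: 34.9
```

```bash
python3 - <<'E'
from h import *
go(438.5,-310,8.5,-1.54)
E
```

```text
t 52.05 pos [ 440.3 -310.6   10.4] yaw -1.54 F [ 0.6  0.6 -1.4] open 34.9
 turn units [-0. -0. -0.]  shift units (after turn axes) [-0.03  0.07  0.07]  (now axes) [-0.03  0.07  0.07]
```

{"op": "apply_moves", "data": {
  "increments": [
    [[0, 0, 0], [0, 0, 0.04], -1],
    [[0, 0, 0], [0, 0, 0.04], -1],
    [[0, 0, 0], [0, 0, 0.02], -1],
    [[0, 0, 0], [0, 0, 0], -1],
    [[0, 0, 0], [0, 0, 0], -1],
    [[0, 0, 0], [0, 0, 0], -1],
    [[0, 0, 0], [0, 0, 0], -1],
    [[0, 0, 0], [0, 0, 0], -1]
  ]
}}

```text
time: 52.85
position: [440.3, -310.6, 7.8]
ee_rot: [2.255, -2.187, 0.0]
ft_force: [0.1, 0.5, -1.7]
opening: 34.6
```

{"op": "apply_moves", "data": {
  "increments": [
    [[0, 0, 0], [0, 0, 0.04], -1],
    [[0, 0, 0], [0, 0, 0.04], -1],
    [[0, 0, 0], [0, 0, 0], -1],
    [[0, 0, 0], [0, 0, 0], -1],
    [[0, 0, 0], [0, 0, 0], -1],
    [[0, 0, 0], [0, 0, 0], -1],
    [[0, 0, 0], [0, 0, 0], -1],
    [[0, 0, 0], [0, 0, 0], -1]
  ]
}}

```text
time: 53.65
position: [440.4, -310.7, 7.2]
ee_rot: [2.255, -2.187, 0.001]
ft_force: [-2.4, 1.5, 10.1]
opening: 34.7
```

Contact; release.

{"op": "apply_moves", "data": {
  "increments": [
    [[0, 0, 0], [0, 0, -0.02], -1],
    [[0, 0, 0], [0, 0, 0], -1],
    [[0, 0, 0], [0, 0, 0], 0.1],
    [[0, 0, 0], [0, 0, 0], 0.2],
    [[0, 0, 0], [0, 0, 0], 0.2],
    [[0, 0, 0], [0, 0, 0], 0.2],
    [[0, 0, 0], [0, 0, -0.2], 0.2],
    [[0, 0, 0], [0, 0, -0.4], 0.2]
  ]
}}

```text
time: 54.45
position: [439.7, -310.1, 21.1]
ee_rot: [2.255, -2.187, -0.003]
ft_force: [-0.5, 0.1, 1.2]
opening: 51.6
```

{"op": "apply_moves", "data": {
  "increments": [
    [[0, 0, 0], [0, 0, -1], 0.4],
    [[0, 0, 0], [0, 0, -1], 0.4],
    [[0, 0, 0], [0, 0, -1], 0.4],
    [[0, 0, 0], [0, 0, -1], 0.4],
    [[0, 0, 0], [-0.4, 0, -1], 0.4],
    [[0, 0, 0], [-1, 0, -0.5], 0.4],
    [[0, 0, 0], [-1, 0, 0], 0.4],
    [[0, 0, 0], [-1, 0, 0], 0.4]
  ]
}}

```text
time: 55.25
position: [437.8, -225.1, 160.4]
ee_rot: [-2.254, 2.187, -0.004]
ft_force: [-0.0, -0.1, 0.8]
opening: 59.6
```

```bash
python3 - <<'E'
from h import *
go(441,314.5,165,-1.52)
save('wrist','w14')
E
```

```text
t 55.25 pos [ 437.8 -225.1  160.4] yaw -1.541 F [-0.  -0.1  0.8] open 59.6
 turn units [-0.02 -0.02 -0.21]  shift units (after turn axes) [-21.55  -1.22  -0.18]  (now axes) [-21.57  -0.78  -0.22]
```

View pics/w14.png

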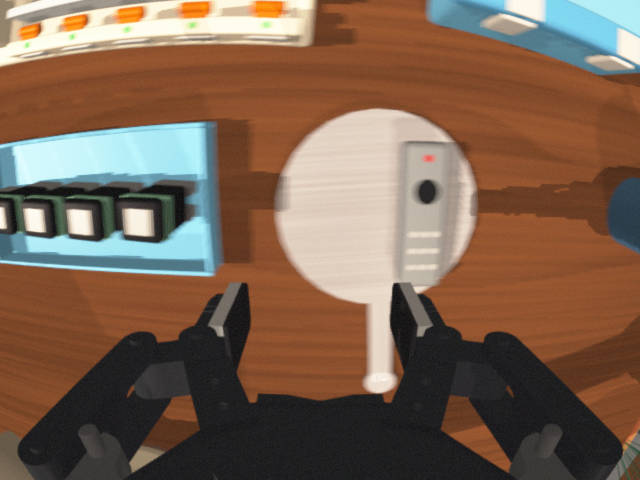

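First remote flat on the bowl (427,210). Fetch the second.

{"op": "apply_moves", "data": {
  "increments": [
    [[0, 0, -0.2], [-1, 0, 0], 0.4],
    [[0, 0, 0], [-1, -0.05, 0], 0.4],
    [[0, 0, 0], [-1, -0.05, 0], 0.4],
    [[0, 0, 0], [-1, -0.05, 0], 0.4],
    [[0, 0, 0], [-1, -0.05, 0], 0.4],
    [[0, 0, 0], [-1, -0.05, 0], 0.4],
    [[0, 0, 0], [-1, -0.05, 0], 0.4],
    [[0, 0, 0], [-1, -0.05, 0], 0.4]
  ]
}}

```text
time: 56.1
position: [436.7, -24.5, 159.6]
ee_rot: [-2.277, 2.164, -0.002]
ft_force: [-1.1, -0.1, 0.7]
opening: 59.6
```

{"op": "apply_moves", "data": {
  "increments": [
    [[0, 0, 0], [-1, -0.05, 0], 0.4],
    [[0, 0, 0], [-1, -0.05, 0], 0.4],
    [[0, 0, 0], [-1, -0.05, 0], 0.4],
    [[0, 0, 0], [-1, -0.05, 0], 0.4],
    [[0, 0, 0], [-1, -0.05, 0], 0.4],
    [[0, 0, 0], [-1, -0.05, 0], 0.4],
    [[0, 0, 0], [-1, -0.05, 0], 0.4],
    [[0, 0, 0], [-1, -0.05, 0], 0.4]
  ]
}}

```text
time: 56.9
position: [436.6, 175.9, 159.6]
ee_rot: [-2.277, 2.163, -0.001]
ft_force: [-0.0, -0.1, -0.4]
opening: 59.8
```

{"op": "apply_moves", "data": {
  "increments": [
    [[0, 0, 0], [-1, -0.05, 0], 0.4],
    [[0, 0, 0], [-1, -0.05, 0], 0.4],
    [[0, 0, 0], [-1, 0, 0], 0.4],
    [[0, 0, 0], [-0.7, 0, 0.5], 0.4],
    [[0, 0, 0], [-0.3, 0, 0.8], 0.4],
    [[0, 0, 0], [0, 0, 0.5], 0.4],
    [[0, 0, 0], [0, 0, 0], 0.4],
    [[0, 0, 0], [0, 0, 0], 0.4]
  ]
}}

```text
time: 57.7
position: [434.2, 274.9, 114.4]
ee_rot: [-2.277, 2.164, -0.001]
ft_force: [-0.1, 0.3, 0.3]
opening: 59.7
```

```bash
python3 - <<'E'
from h import *
go(441,314.5,7,-1.52)
save('wrist','w15')
go(441,314.5,7,-1.52)
E
```

```text
t 57.70 pos [434.2 274.9 114.4] yaw -1.52 F [-0.1  0.3  0.3] open 59.7
 turn units [-0.01  0.   -0.  ]  shift units (after turn axes) [-1.57 -0.35  4.3 ]  (now axes) [-1.57 -0.35  4.3 ]
t 57.75 pos [434.6 275.  114.7] yaw -1.52 F [-0.1 -0.3 -0.3] open 59.5
 turn units [-0.01  0.   -0.  ]  shift units (after turn axes) [-1.57 -0.34  4.31]  (now axes) [-1.56 -0.33  4.31]
```

View pics/w15.png

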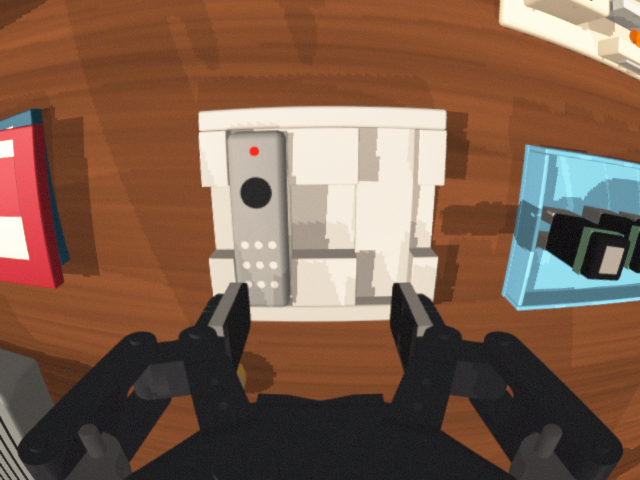

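{"op": "apply_moves", "data": {
  "increments": [
    [[0, 0, 0], [-0.6, -0.15, 0], 0.4],
    [[0, 0, 0], [-0.7, -0.1, 0.2], 0.4],
    [[0, 0, 0], [-0.2, 0, 0.6], 0.4],
    [[0, 0, 0], [0, 0, 0.8], 0.4],
    [[0, 0, 0], [0, 0, 0.8], 0.4],
    [[0, 0, 0], [0, 0, 0.7], 0.4],
    [[0, 0, 0], [0, 0, 0.4], 0.4],
    [[0, 0, 0], [0, 0, 0], 0.4]
  ]
}}

```text
time: 58.55
position: [437.6, 313.1, 24.9]
ee_rot: [2.276, -2.162, -0.001]
ft_force: [-0.8, -1.8, -0.3]
opening: 59.8
```

```bash
python3 - <<'E'
from h import *
go(440,313,7.5,-1.52)
save('wrist','w16')
go(440,313,7.5,-1.52)
for p in ((268,270),(360,270),(315,230)): print(onz('wrist',*p,32))
E
```

```text
t 58.55 pos [437.6 313.1  24.9] yaw -1.52 F [-0.8 -1.8 -0.3] open 59.8
 turn units [ 0.02 -0.01  0.  ]  shift units (after turn axes) [ 0.01 -0.1   0.7 ]  (now axes) [ 0.01 -0.1   0.7 ]
t 58.60 pos [438.3 313.3  25.9] yaw -1.52 F [-0.3 -0.  -0.3] open 59.8
 turn units [ 0.01 -0.    0.  ]  shift units (after turn axes) [ 0.02 -0.07  0.73]  (now axes) [ 0.02 -0.07  0.73]
[451.16240836 334.39368829  32.        ]
[453.08008232 297.40001041  32.        ]
[468.97777693 316.25355306  32.        ]
```

View pics/w16.png

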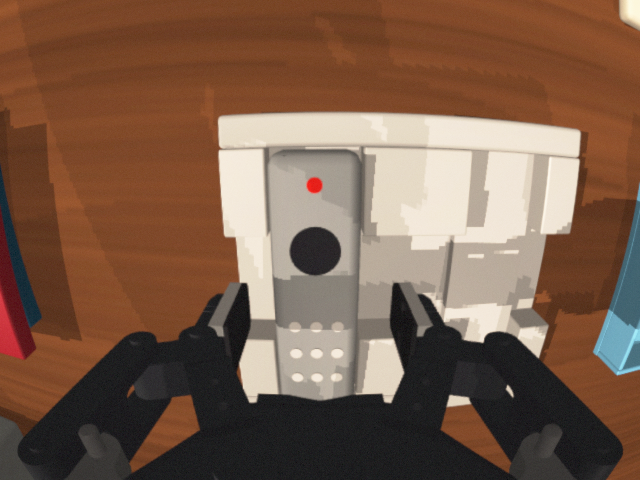

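{"op": "apply_moves", "data": {
  "increments": [
    [[0, 0, 0], [-0.03, -0.07, 0.3], 0.4],
    [[0, 0, 0], [0, 0, 0.3], 0.4],
    [[0, 0, 0], [0, 0, 0.1], 0.4],
    [[0, 0, 0], [0, 0, 0], 0.4],
    [[0, 0, 0], [0, 0, 0], 0.4],
    [[0, 0, 0], [0, 0, 0], -1],
    [[0, 0, 0], [0, 0, 0], -1],
    [[0, 0, 0], [0, 0, 0], -1]
  ]
}}

```text
time: 59.4
position: [440.5, 313.8, 9.3]
ee_rot: [-2.276, 2.163, -0.001]
ft_force: [-0.2, 1.7, 3.9]
opening: 35.0
```

{"op": "apply_moves", "data": {
  "increments": [
    [[0, 0, 0], [0, 0, 0], -1],
    [[0, 0, 0], [0, 0, 0], -1],
    [[0, 0, 0], [0, 0, 0], -1],
    [[0, 0, 0], [0, 0, -0.2], -1],
    [[0, 0, 0], [0, 0, -0.3], -1],
    [[0, 0, 0], [0, 0, -0.3], -1],
    [[0, 0, 0], [0, 0, -0.4], -1],
    [[0, 0, 0], [0, 0, 0], -1]
  ]
}}

```text
time: 60.2
position: [440.9, 313.7, 40.4]
ee_rot: [-2.276, 2.163, -0.002]
ft_force: [0.3, 0.4, -2.1]
opening: 34.8
```

{"op": "apply_moves", "data": {
  "increments": [
    [[0, 0, 0], [0, 0, -0.6], -1],
    [[0, 0, 0], [0, 0, -0.8], -1],
    [[0, 0, 0], [0, 0, -0.9], -1],
    [[0, 0, 0], [0, 0, -0.9], -1],
    [[0, 0, 0], [0, 0, -0.9], -1],
    [[0, 0, 0], [0, 0, -0.7], -1],
    [[0, 0, 0], [0, 0, -0.3], -1],
    [[0, 0, 0], [0, 0, 0], -1]
  ]
}}

```text
time: 61.0
position: [440.4, 313.6, 167.1]
ee_rot: [-2.276, 2.163, -0.001]
ft_force: [0.6, -0.0, -1.2]
opening: 34.8
```

```bash
python3 - <<'E'
from h import *
go(439,-246.5,165,-1.54)
save('wrist','w17')
go(439,-246.5,165,-1.54)
E
```

```text
t 61.00 pos [440.4 313.6 167.1] yaw -1.52 F [ 0.6 -0.  -1.2] open 34.8
 turn units [-0.02  0.01  0.2 ]  shift units (after turn axes) [22.39  0.75  0.09]  (now axes) [22.37  1.19  0.07]
t 61.05 pos [439.8 313.2 166.1] yaw -1.52 F [-0.5 -0.7 -1.2] open 34.4
 turn units [ 0.  -0.   0.2]  shift units (after turn axes) [22.38  0.72  0.04]  (now axes) [22.36  1.17  0.05]
```

View pics/w17.png

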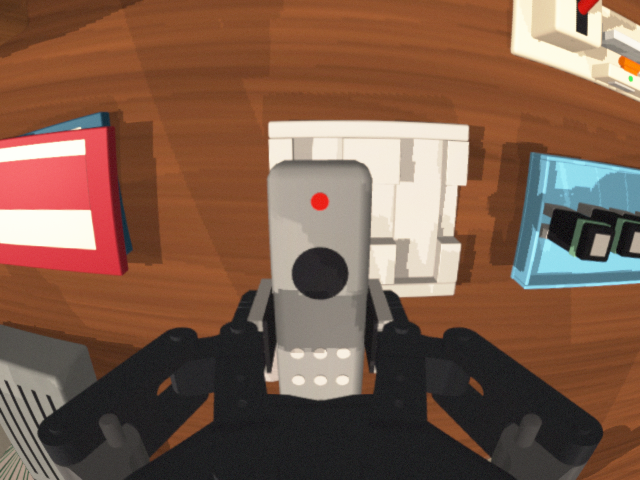

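Held, cradle empty. Carry to the rest.

{"op": "apply_moves", "data": {
  "increments": [
    [[0, 0, 0.2], [0.5, 0, 0], -1],
    [[0, 0, 0], [1, 0.03, 0], -1],
    [[0, 0, 0], [1, 0.03, 0], -1],
    [[0, 0, 0], [1, 0.03, 0], -1],
    [[0, 0, 0], [1, 0.03, 0], -1],
    [[0, 0, 0], [1, 0.03, 0], -1],
    [[0, 0, 0], [1, 0.03, 0], -1],
    [[0, 0, 0], [1, 0.03, 0], -1]
  ]
}}

```text
time: 61.85
position: [439.5, 124.0, 165.1]
ee_rot: [2.253, -2.186, -0.002]
ft_force: [-0.1, 0.3, -0.6]
opening: 34.8
```

{"op": "apply_moves", "data": {
  "increments": [
    [[0, 0, 0], [1, 0.03, 0], -1],
    [[0, 0, 0], [1, 0.03, 0], -1],
    [[0, 0, 0], [1, 0.03, 0], -1],
    [[0, 0, 0], [1, 0.03, 0], -1],
    [[0, 0, 0], [1, 0.03, 0], -1],
    [[0, 0, 0], [1, 0.03, 0], -1],
    [[0, 0, 0], [1, 0.03, 0], -1],
    [[0, 0, 0], [1, 0.03, 0], -1]
  ]
}}

```text
time: 62.65
position: [439.3, -75.5, 165.1]
ee_rot: [2.253, -2.187, -0.003]
ft_force: [0.1, 0.2, -0.4]
opening: 34.8
```

{"op": "apply_moves", "data": {
  "increments": [
    [[0, 0, 0], [1, 0.03, 0], -1],
    [[0, 0, 0], [1, 0.03, 0], -1],
    [[0, 0, 0], [1, 0.03, 0], -1],
    [[0, 0, 0], [1, 0.03, 0], -1],
    [[0, 0, 0], [1, 0.03, 0.2], -1],
    [[0, 0, 0], [0.9, 0, 0.5], -1],
    [[0, 0, 0], [0.6, 0, 0.6], -1],
    [[0, 0, 0], [0.3, 0, 0.2], -1]
  ]
}}

```text
time: 63.45
position: [440.3, -244.9, 126.4]
ee_rot: [2.252, -2.189, -0.007]
ft_force: [-0.7, 0.8, -1.7]
opening: 34.8
```

```bash
python3 - <<'E'
from h import *
go(439,-246.5,7.5,-1.54)
save('wrist','w18')
go(439,-246.5,7.5,-1.54)
E
```

```text
t 63.45 pos [ 440.3 -244.9  126.4] yaw -1.542 F [-0.7  0.8 -1.7] open 34.8
 turn units [ 0.04  0.02 -0.02]  shift units (after turn axes) [0.06 0.05 4.76]  (now axes) [0.07 0.03 4.76]
t 63.50 pos [ 440.6 -245.4  126.4] yaw -1.542 F [ 0.5  0.3 -1.1] open 34.6
 turn units [ 0.04  0.02 -0.02]  shift units (after turn axes) [0.04 0.07 4.76]  (now axes) [0.05 0.05 4.76]
```

View pics/w18.png

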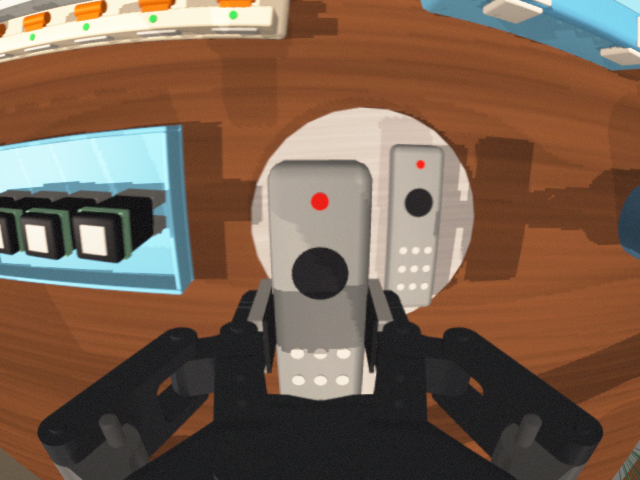

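```bash
python3 - <<'E'
from h import *
q=np.array([onz('wrist',*p,8)[:2] for p in ((251,215),(473,215),(362,109),(284,140),(440,140),(465,170),(258,260),(465,262))]); print(q.round(1))
A=np.c_[2*q,np.ones(len(q))]; s=np.linalg.lstsq(A,(q**2).sum(1),rcond=None)[0]; print(s[:2],np.sqrt(s[2]+s[0]**2+s[1]**2))
for p in ((418,148),(392,200),(442,210),(410,303),(390,170),(385,300)): print(p,onz('wrist',*p,30)[:2].round(1))
E
```

```text
[[ 442.8 -195.1]
 [ 448.2 -363.8]
 [ 521.4 -272.8]
 [ 497.9 -219.2]
 [ 503.2 -330.8]
 [ 482.5 -352.7]
 [ 407.4 -199.6]
 [ 409.2 -363. ]]
[ 435.68675583 -280.05713984] 85.78504917474541
(418, 148) [ 497.7 -308.6]
(392, 200) [ 461.9 -293.5]
(442, 210) [ 456.4 -329.5]
(410, 303) [ 384.6 -314.6]
(390, 170) [ 482.  -290.7]
(385, 300) [ 387.2 -295.2]
```

Rest unmoved (437,−279); remote 1 at y≈−311. Lower the second at y=−246.5.

{"op": "apply_moves", "data": {
  "increments": [
    [[0, 0, 0], [0.03, 0.05, 0.4], -1],
    [[0, 0, 0], [0, 0, 0.8], -1],
    [[0, 0, 0], [0, 0, 0.9], -1],
    [[0, 0, 0], [0, 0, 0.9], -1],
    [[0, 0, 0], [0, 0, 0.7], -1],
    [[0, 0, 0], [0, 0, 0.3], -1],
    [[0, 0, 0], [0, 0, 0], -1],
    [[0, 0, 0], [0, 0, 0], -1]
  ]
}}

```text
time: 64.3
position: [441.6, -245.0, 29.4]
ee_rot: [-2.256, 2.186, -0.002]
ft_force: [0.7, 0.5, -1.5]
opening: 34.7
```

```bash
python3 - <<'E'
from h import *
go(438.5,-246.5,8,-1.54)
save('wrist','w19')
E
```

```text
t 64.30 pos [ 441.6 -245.    29.4] yaw -1.54 F [ 0.7  0.5 -1.5] open 34.7
 turn units [-0.01 -0.01  0.  ]  shift units (after turn axes) [0.06 0.13 0.86]  (now axes) [0.06 0.13 0.86]
```

View pics/w19.png

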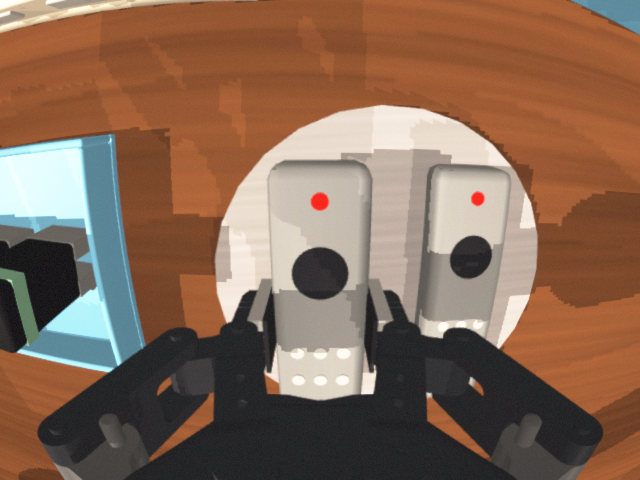

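{"op": "apply_moves", "data": {
  "increments": [
    [[0, 0, 0], [0.05, 0.1, 0.2], -1],
    [[0, 0, 0], [0, 0, 0.2], -1],
    [[0, 0, 0], [0, 0, 0.2], -1],
    [[0, 0, 0], [0, 0, 0.1], -1],
    [[0, 0, 0], [0, 0, 0.1], -1],
    [[0, 0, 0], [0, 0, 0], -1],
    [[0, 0, 0], [0, 0, 0], -1],
    [[0, 0, 0], [0, 0, 0], -1]
  ]
}}

```text
time: 65.15
position: [438.9, -246.4, 8.9]
ee_rot: [2.255, -2.187, 0.001]
ft_force: [-0.5, 0.2, -0.8]
opening: 34.8
```

{"op": "apply_moves", "data": {
  "increments": [
    [[0, 0, 0], [0, 0, 0.04], -1],
    [[0, 0, 0], [0, 0, 0], -1],
    [[0, 0, 0], [0, 0, 0], -1],
    [[0, 0, 0], [0, 0, 0], -1],
    [[0, 0, 0], [0, 0, 0], -1],
    [[0, 0, 0], [0, 0, 0], -1],
    [[0, 0, 0], [0, 0, 0], -1],
    [[0, 0, 0], [0, 0, 0], -1]
  ]
}}

```text
time: 65.95
position: [438.7, -246.4, 7.8]
ee_rot: [2.255, -2.187, 0.0]
ft_force: [-0.5, 0.2, -1.1]
opening: 35.1
```

{"op": "apply_moves", "data": {
  "increments": [
    [[0, 0, 0], [0, 0, 0.04], -1],
    [[0, 0, 0], [0, 0, 0], -1],
    [[0, 0, 0], [0, 0, 0], -1],
    [[0, 0, 0], [0, 0, 0], -1],
    [[0, 0, 0], [0, 0, 0], -1],
    [[0, 0, 0], [0, 0, 0], -1],
    [[0, 0, 0], [0, 0, 0], -1],
    [[0, 0, 0], [0, 0, 0], -1]
  ]
}}

```text
time: 66.75
position: [438.8, -246.4, 7.3]
ee_rot: [2.255, -2.187, 0.001]
ft_force: [-0.8, 1.3, 5.8]
opening: 35.2
```

Contact. Release narrowly and rise.

{"op": "apply_moves", "data": {
  "increments": [
    [[0, 0, 0], [0, 0, 0], 0],
    [[0, 0, 0], [0, 0, 0], 0.06],
    [[0, 0, 0], [0, 0, 0], 0.06],
    [[0, 0, 0], [0, 0, 0], 0.06],
    [[0, 0, 0], [0, 0, 0], 0.06],
    [[0, 0, 0], [0, 0, -0.2], 0.06],
    [[0, 0, 0], [0, 0, -0.4], 0.06],
    [[0, 0, 0], [0, 0, -0.6], 0.06]
  ]
}}

```text
time: 67.55
position: [438.3, -246.1, 37.2]
ee_rot: [2.255, -2.187, -0.002]
ft_force: [0.1, -0.8, -0.6]
opening: 44.9
```

{"op": "apply_moves", "data": {
  "increments": [
    [[0, 0, 0], [0, 0, -1], 0.06],
    [[0, 0, 0], [0, 0, -1], 0.06],
    [[0, 0, 0], [0, 0, -1], 0.06],
    [[0, 0, 0], [0, 0, -1], 0.06],
    [[0, 0, 0], [0, 1, -1], 0.06],
    [[0, 0, 0], [0, 1, -1], 0.06],
    [[0, 0, 0], [0, 1, -0.5], 0.06],
    [[0, 0, 0], [0, 1, 0], 0.06]
  ]
}}

```text
time: 68.35
position: [338.9, -250.3, 202.3]
ee_rot: [2.256, -2.186, 0.01]
ft_force: [-0.2, -1.4, 0.3]
opening: 45.4
```

```bash
python3 - <<'E'
from h import *
go(438.5,-246.5,8,-1.54)
save('wrist','w20'); save('scene','s20'); save('top','t20')
im=np.load('pics/s20_im.npy'); cv2.imwrite('pics/s20c.png',cv2.resize(im[120:400,60:460],None,fx=2,fy=2))
E
```

```text
t 68.35 pos [ 338.9 -250.3  202.3] yaw -1.539 F [-0.2 -1.4  0.3] open 45.4
 turn units [-0.04 -0.05  0.01]  shift units (after turn axes) [-0.03 -3.99  7.77]  (now axes) [-0.06 -3.96  7.79]
```

View pics/w20.png

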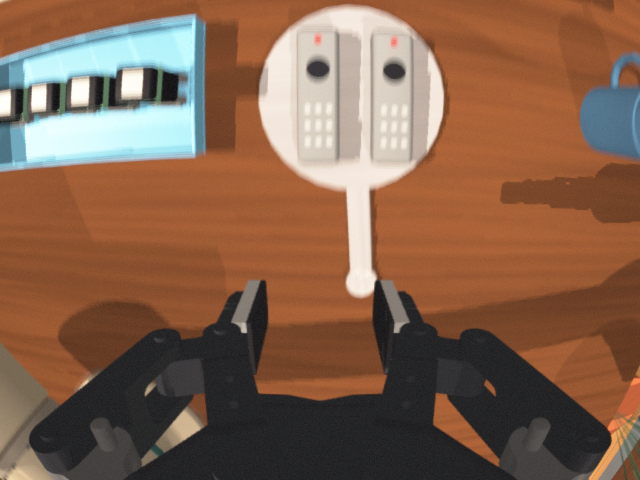

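View pics/s20c.png

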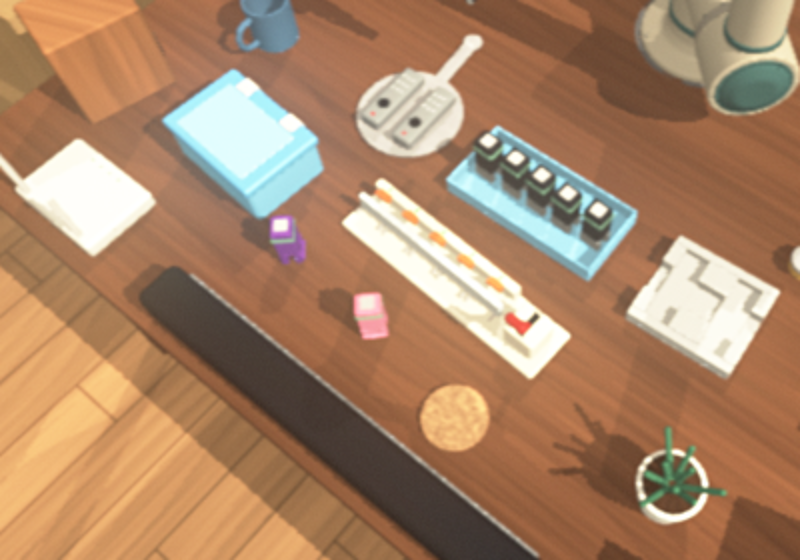

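View pics/t20.png

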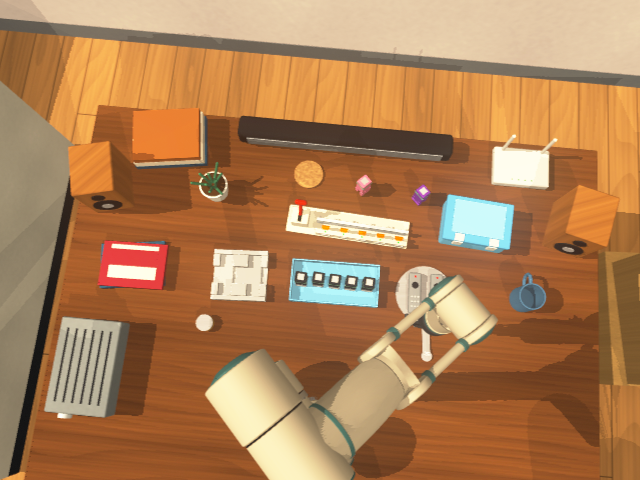

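All is in place: both remotes lie flat and parallel on the bowl (wrist view 318/392, 95), and five packs stand in the tray. The toggle is back and the bystanders are unmoved. I'll let the arm settle, then hand in.

{"op": "apply_moves", "data": {
  "increments": [
    [[0, 0, 0], [0, 0, 0], 0.06],
    [[0, 0, 0], [0, 0, 0], 0.06],
    [[0, 0, 0], [0, 0, 0], 0.06],
    [[0, 0, 0], [0, 0, 0], 0.06],
    [[0, 0, 0], [0, 0, 0], 0.06],
    [[0, 0, 0], [0, 0, 0], 0.06],
    [[0, 0, 0], [0, 0, 0], 0.06],
    [[0, 0, 0], [0, 0, 0], 0.06]
  ]
}}

```text
time: 69.3
position: [338.8, -249.4, 199.3]
ee_rot: [2.255, -2.187, 0.0]
ft_force: [-0.1, -0.5, 0.2]
opening: 45.4
```

```bash
python3 - <<'E'
from h import *
print(arm.sense()['dq'].round(3), arm.sense()['ft_force'].round(1)); print(arm.job_done())
E
```

```text
[-0.001 -0.001 -0.001 -0.001 -0.001 -0.001] [-0.1 -0.5  0.2]
the job is handed in; nothing more can be done
None
```

The job is done and handed in at about 69 s. I flipped the red toggle to OFF first and confirmed it with the top camera. I then pulled all five packs up off the rail and stood them in the sky-blue tray. Last, I laid both grey remotes flat and side by side on the bowl of the rest, about 64 mm apart.

- **Final views:** the last pictures (wrist, scene and top) showed the toggle leaning back, the rail and cradle empty, and five upright packs in the tray. Both remotes were inside the bowl's rim, and the bystanders and the pink and purple look-alikes looked unmoved by eye. The arm was still and touching nothing.
- **Contact forces:** while flipping the toggle, the closed fingertips rode up on its tip, with 21 N at the wrist at the end of that call. Nothing moved out of place. I read forces only at the end of each call, so I can't rule out a higher peak between readings.
- **Disturbances:** I saw no grip slip. The rest had not moved when I checked it before lowering each remote.

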